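# Set out the trailer-hub parts on the bench mat

### The arm

A 7-joint arm with a two-finger parallel gripper is mounted at the origin on the work surface. World frame = base frame: x ahead of the robot, y to its left, z up, the work surface at z = 0. Lengths are in m, angles in rad, forces in N, time in s.
With the tool pointing down it reaches from about 0.4 to 0.85 m from the base axis. Payload 10.4 kg.
Tool frame: the origin (TCP) lies between the finger pads; the fingertips stand 17 mm ahead of it and the grasp point (between the pads) lies 2 mm behind it; x points along the fingers, y is the direction in which the jaws open and shut, and the axes are right-handed (so a half turn about x gives the same grasp; the last joint's range is limited). The gripper opens to 87 mm and grips with 3 to 60 N. Pads are 19 mm wide; open, the fingers measure 117 mm over their backs; the gripper's body (75 mm by 190 mm) begins 51 mm behind the grasp point.
Start: joints at [-1.199, 0.332, -0.065, 1.46, 0.022, 1.35, -0.088], TCP at [0.24, 0.577, 0.24] pointing down, gripper open.
Joint ranges: [-2.6, 2.6], [-0.5, 2.12], [-1.47, 1.34], [0.16, 2.42], [-1.27, 4.41], [0.06, 2.06], [-2.6, 2.6]. Speed limits (rad/s): [2.22, 2.22, 2.79, 2.79, 3.14, 3.14, 3.14].

### API

Orientations are given as a unit quaternion [x, y, z, w].
In Python, from bench import r, optics, close_job gives the robot as it stands.
- The arm moves only by the shell command python3 -m inch 'ROWS' [OPENING] [FORCE]. ROWS is JSON, a list of rows, each an object with "translation": the shift along the tool's x, y, z in cm, a list of three; "spin": the turn about the tool's x in degrees. In form: [{"translation": [tx, ty, tz], "spin": spin}, ...]. A call has 1 to 20 rows; each row shifts and turns the pose as measured when the row begins, along the tool's axes as they then stand; what a row does not reach is not made up. A row lasts 1/8 s, in which the tool goes at most 62.5 mm and 10.7 degrees, less where a joint would pass 70% of its speed; a pose out of reach is approached as far as the arm can. A call is refused whole if a number of a shift passes 6.25 or a number of a turn 10.7, either way. A call with a gripper value outside its range is refused whole. OPENING is the closure, from 0 (fully open) to 1 (shut), set as the call begins (- or left out, the last holds). The fingers move at their own pace and stop on an object; FORCE is the grip in N (left out, the last holds). Time passes only in rows, so rows that do not move let the fingers close. It gives the time, the measured TCP pose, the force and the opening at its end, in the units of the state.
- r.read_state(): the state, without advancing time (a new reading comes with each control period).
- optics.camera(name): name is "side" or "top"; returns the picture (420x560x3 uint8, red, green, blue); there is no depth.
- optics.camera_model(name): a dict with "camera_matrix" (3x3 intrinsics, pixels), "world_from_camera" (4x4, takes a point from camera to world coordinates). Camera axes: x right, y down, z forward; pixel columns grow to the right and rows downward; lengths in m; the calibration is good to about 2 mm. A picture is of the moment at which its call begins. camera_model takes no time and is no camera call.
- close_job(): hands the job in, once; it reports no verdict.
The state is a dict: "time": time; "joint_positions": joint angles; "joint_vel": joint speeds; "joint_torque": joint torques, N m; "ee_pos": TCP position; "eef_rot": TCP orientation; "ft_force": force on the tool from outside, world axes, zero at the start; "torque": the same for the moment, N m; "width": finger opening in m.
Only numpy, scipy, OpenCV 4.12 (cv2) and the standard library are available. Lean on these libraries where they do the work, as an engineer would, in place of code of your own. Each camera call takes 0.05 s, during which the arm holds its last target.

### The job

Set out the trailer-hub parts on the cork pads of the bench mat: the bearing centred on the pad in front of the blue tin with the castle nut centred on top of it, and the red dust cap centred on the pad in front of the yellow tin. Snap the hitch pin forward out of its spring clip, without lifting it while it is in the clip, and stand it upright on its broad head in the middle of the pad between those two. Leave both tins where they stand.

Things in the scene. Friction and masses are not known exactly. Their poses are not given: they have to be found in the camera images.
- bearing_center (a point): Bearing: bright steel ring, 52 mm outside diameter, 25 mm bore, 22 mm high, 0.16 kg, loose, lying flat on the bench. The point is its centre, 11 mm above its underside; z is the ring's axis (up).
- nut_center (a point): Castle nut: brass-coloured hexagon with dark notches in its top face, 36 mm across flats, 41.6 mm across corners, 24 mm high, 0.12 kg, loose, lying flat on the bench. The point is its centre, 12 mm above its underside; z up, its y axis is normal to a pair of flats (other flats every 60 degrees). On the bearing its centre is 23 mm above the bearing's.
- cap_center (a point): Hub dust cap: red, round, 48 mm diameter with upright sides to 22 mm and a shallow domed top, 34 mm high, 0.12 kg, loose, standing on its flat side, dome up. The point is its centre, 17 mm above its underside; z up.
- pin_center (a point): Hitch pin: upright plain steel bar 24 mm in diameter on a broad yellow head (46 mm diameter, 12 mm high); 110 mm high in all, 0.35 kg, loose, standing head down on the bench with its bar in the clip; the top 50 mm of bar is free to grip. The point is on its axis, half-way up (55 mm above its underside); z is the bar's axis (up).
- clip: Green bracket fixed to the bench with two sprung steel jaws in a C round the pin's bar, 43 to 60 mm above the bench (its top). Origin on the bench, on the clipped pin's axis; the mouth opens to its own -x (towards the robot), the bracket reaches 92 mm to +x, the jaws 20 mm each side. Pull the pin level along -x: it snaps out at 5 to 15 N, free after 35 mm; its head cannot be lifted through the jaws.
- pad_blue: Cork pad in front of (on the robot's side of) the blue tin: fixed disc, 72 mm diameter, on the black mat at one end of the row of three; which end varies. Origin at the centre of its underside, its top is 4 mm above the origin. The pads in the row are 120 mm apart.
- pad_yellow: Cork pad in front of the yellow tin: the same disc at the other end of the row. Origin at the centre of its underside, top 4 mm above.
- pad_mid: Cork pad in the middle of the row, between the other two, with no tin behind it: the same disc. Origin at the centre of its underside, top 4 mm above.
- tin_blue: Blue tin, 63 mm diameter, 63 mm high, 0.6 kg, loose, standing 105 mm behind its pad (away from the robot). Not to be moved. Origin at the centre of its underside.
- tin_yellow: Yellow tin, 63 mm diameter, 63 mm high, 0.6 kg, loose, standing 105 mm behind its pad. Not to be moved. Origin at the centre of its underside.
Mind the look-alikes: they are no part of the job. What is shaped like the pad_mid but orange is not meant.

How it is judged:
By the outcome, as a careful person would: the job done as asked, in the order asked, and still so for the second after the job is handed in, with the robot touching nothing.
It also fails if it takes over 99 s, if anything falls off the work surface, if the arm or the gripper's body presses on something with over 40 N, if the wrist force passes 120 N, or if a joint passes its speed limit or range.

## Working session

There is one attempt and no reset: what is moved stays moved. The work goes in short steps, Python scripts to look and compute and a shell command to move; the robot and the scene stay as the last step left them, time stands still between calls to the robot, and variables do not carry over. Pictures are saved under pics/ and viewed, and the job is handed in when it is done.

```bash
ls; mkdir -p pics
python3 - <<'E'
from bench import r, optics
import cv2
for n in ("top","side"):
    im=optics.camera(n); cv2.imwrite(f"pics/{n}0.png",im[:,:,::-1])
    m=optics.camera_model(n); print(n,m["camera_matrix"],m["world_from_camera"])
print(r.read_state())
E
```

```text
pics
top [[535.95438767   0.         276.1910222 ]
 [  0.         535.95438767 205.73801183]
 [  0.           0.           1.        ]] [[ 0.02761572 -0.98125452  0.19072738  0.33483305]
 [-0.99947342 -0.03035628 -0.01146173  0.00791144]
 [ 0.01703665 -0.19031042 -0.98157613  1.19984371]
 [ 0.          0.          0.          1.        ]]
side [[469.77580869   0.         276.81634939]
 [  0.         469.77580869 211.6815604 ]
 [  0.           0.           1.        ]] [[ 0.92337533 -0.24316219  0.29706925  0.27068738]
 [-0.38388363 -0.59163785  0.70894148 -0.66145375]
 [ 0.00336965 -0.76865909 -0.63964978  0.65954705]
 [ 0.          0.          0.          1.        ]]
{'time': 0.1, 'joint_positions': array([-1.19859655,  0.3328129 , -0.06468984,  1.46083115,  0.02159255,
        1.34986632, -0.0885116 ]), 'joint_vel': array([-4.64028435e-05, -2.34633739e-03, -3.00560173e-04, -2.55436677e-03,
       -9.22527511e-04,  4.41816867e-04, -1.26487630e-03]), 'joint_torque': array([ 1.19539789e-03, -6.24543357e+01,  2.46018445e-02, -3.90722644e+01,
       -6.13440271e-02,  3.65896057e-02,  9.61991191e-05]), 'ee_pos': array([0.24027723, 0.57663937, 0.23884331]), 'eef_rot': array([ 0.13825251,  0.69344201, -0.13910644,  0.69330644]), 'ft_force': array([-0.01612433, -0.20053651,  0.10875612]), 'torque': array([-0.01118248, -0.04516445, -0.00924792]), 'width': 0.08736363575422591}
```

View pics/top0.png

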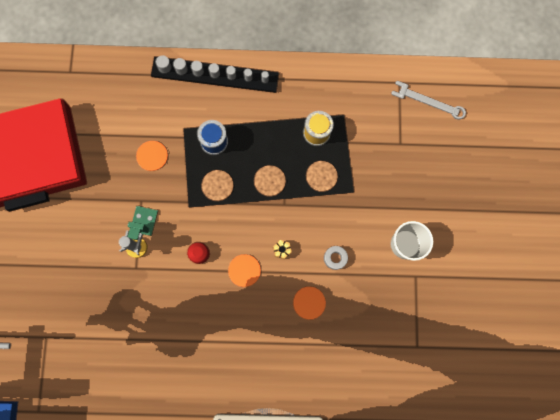

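View pics/side0.png

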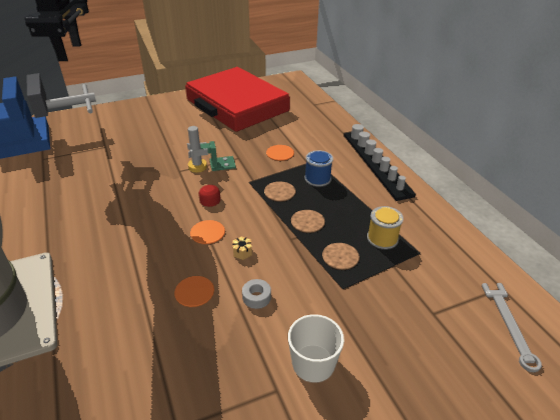

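The top view shows the pads at (217,185), (270,180) and (321,176), the blue tin at (212,135) and the yellow tin at (318,127). The bearing is at (336,258), the nut at (283,249), the cap at (199,252), and the pin top at (125,243) in the clip. Next I'll measure them.

```bash
cat > h.py <<'E'
import numpy as np, cv2
from bench import r, optics
def M(n):
    m=optics.camera_model(n); return np.array(m["camera_matrix"]),np.array(m["world_from_camera"])
def ray(n,px,z):
    K,T=M(n); d=T[:3,:3]@np.linalg.solve(K,[px[0],px[1],1]); o=T[:3,3]
    return (o+d*(z-o[2])/d[2])[:2]
def proj(n,p):
    K,T=M(n); c=T[:3,:3].T@(np.array(p)-T[:3,3]); u=K@c; return u[:2]/u[2]
def hsv(im): return cv2.cvtColor(im,cv2.COLOR_RGB2HSV)
def mask(im,lo,hi): return cv2.inRange(hsv(im),np.array(lo),np.array(hi))
def blobs(m,amin=30,roi=None):
    if roi is not None:
        z=np.zeros_like(m); x0,y0,x1,y1=roi; z[y0:y1,x0:x1]=m[y0:y1,x0:x1]; m=z
    cs,_=cv2.findContours(m,cv2.RETR_EXTERNAL,cv2.CHAIN_APPROX_NONE)
    out=[]
    for c in cs:
        mm=cv2.moments(c)
        if mm["m00"]>=amin: out.append((mm["m10"]/mm["m00"],mm["m01"]/mm["m00"],mm["m00"],c))
    return sorted(out,key=lambda b:-b[2])
def st():
    s=r.read_state()
    from scipy.spatial.transform import Rotation as R
    Rm=R.from_quat(s["eef_rot"]).as_matrix()
    print("t",round(s["time"],2),"tcp",s["ee_pos"].round(4),"F",s["ft_force"].round(1),"w",round(s["width"],4)); print(Rm.round(3))
    return s,Rm
E
python3 - <<'E'
import cv2
a=cv2.imread('pics/top0.png');b=cv2.imread('pics/side0.png')
def crop(im,x0,y0,x1,y1,s): return cv2.resize(im[y0:y1,x0:x1],None,fx=s,fy=s,interpolation=cv2.INTER_CUBIC)
cv2.imwrite('pics/c1.png',crop(a,100,195,360,295,3))
cv2.imwrite('pics/c2.png',crop(b,170,110,290,320,2.8))
H=cv2.cvtColor(a,cv2.COLOR_BGR2HSV);Hs=cv2.cvtColor(b,cv2.COLOR_BGR2HSV)
for n,p in dict(pad=(270,180),pad2=(217,187),cap=(199,252),nut=(278,245),bear=(328,258),wood=(300,230),pint=(125,243),yel=(318,126),blue=(212,132),head=(136,253),or_=(244,270)).items(): print(n,H[p[1],p[0]])
for n,p in dict(pad=(308,221),cap=(209,197),nut=(242,254),bear=(250,295),wood=(290,280),pint=(195,130),head=(196,168)).items(): print('s',n,Hs[p[1],p[0]])
E
```

```text
pad [ 14 129 210]
pad2 [ 14 129 201]
cap [  1 203 195]
nut [ 19 136 133]
bear [ 20  12 194]
wood [ 14 139 197]
pint [ 23  12 191]
yel [ 24 170 243]
blue [109 173 150]
head [ 21  90 217]
or_ [ 13 187 250]
s pad [ 14 116 169]
s cap [  1 187 113]
s nut [ 18 139 132]
s bear [ 21  10 171]
s wood [ 13 124 160]
s pint [ 12  11 116]
s head [ 20 168 147]
```

View pics/c1.png

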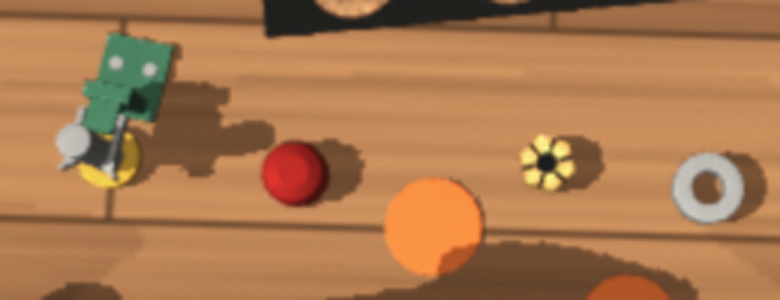

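View pics/c2.png

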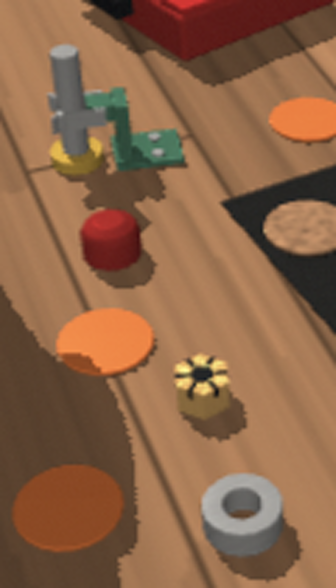

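The crops show all four parts clearly. The clip bracket lies up and to the right of the pin in the top view.

Run:
```python
from h import *
T=cv2.cvtColor(cv2.imread('pics/top0.png'),cv2.COLOR_BGR2RGB);S=cv2.cvtColor(cv2.imread('pics/side0.png'),cv2.COLOR_BGR2RGB)
def circ(b): # min circle & ellipse centre
    e=cv2.fitEllipse(b[3]); return np.round(e[0],2),np.round(e[1],1)
# pads: non-black inside mat
m=mask(T,[5,60,90],[25,220,255])
for b in blobs(m,300,(185,160,350,206)): e=circ(b); print('pad top',e,ray('top',e[0],.004), b[2])
m2=mask(S,[5,50,60],[25,220,255])
for b in blobs(m2,200,(255,170,362,275)): e=circ(b); print('pad side',e,ray('side',e[0],.004),b[2])
# bearing
for n,I,roi in (('top',T,(318,240,356,276)),('side',S,(235,275,280,310))):
    m=mask(I,[0,0,90],[180,50,255]); b=blobs(m,30,roi)[0]; e=circ(b); print('bear',n,e,[ray(n,e[0],z).round(4) for z in (.011,.022)],b[2])
for n,I,roi in (('top',T,(180,235,220,270)),('side',S,(195,180,225,210))):
    m=mask(I,[0,150,40],[6,255,255])|mask(I,[172,150,40],[180,255,255]); b=blobs(m,30,roi)[0]; e=circ(b); print('cap',n,e,ray(n,b[:2],.015),ray(n,e[0],.015).round(4),b[2])
for n,I,roi in (('top',T,(268,235,298,265)),('side',S,(228,234,258,262))):
    m=mask(I,[16,60,60],[35,255,255])|mask(I,[0,0,0],[180,255,70]); 
    for b in blobs(m,30,roi)[:2]: e=circ(b); print('nut',n,e,[ray(n,e[0],z).round(4) for z in (.012,.024)],b[2])
m=mask(T,[0,0,150],[180,40,255]); 
for b in blobs(m,20,(110,228,140,260)): e=circ(b); print('pintop',e,ray('top',b[:2],.110),ray('top',e[0],.11),b[2])
m=mask(S,[0,0,60],[180,50,255])
for b in blobs(m,20,(180,120,210,170)): x=b[3][:,0,:]; print('pin side',x.min(0),x.max(0),b[2])
for n,I,roi in (('top',T,(110,228,155,265)),('side',S,(180,150,212,178))):
    m=mask(I,[18,120,80],[35,255,255])
    for b in blobs(m,20,roi): e=circ(b); print('head',n,e,ray(n,e[0],.012),b[2])
m=mask(T,[50,60,30],[90,255,255])
for b in blobs(m,20,(110,195,170,250)):
    r_=cv2.minAreaRect(b[3]); print('clip',r_,b[2])
    for p in b[3][::6,0]: pass
```

```text
pad top (array([419.44, 195.89]), array([ 11.3, 364.1])) [ 0.60033005 -0.33362467] 764.0
pad top (array([216.79, 185.  ]), array([30.2, 31.5])) [0.61126373 0.1310201 ] 746.0
pad top (array([321.29, 175.81]), array([30.3, 31.1])) [ 0.64053614 -0.10787121] 738.5
pad top (array([269.23, 180.3 ]), array([30.2, 31.1])) [0.62611172 0.01155063] 735.5
pad side (array([279.82, 246.38]), array([ 56.6, 101.3])) [ 0.53897937 -0.03754969] 3103.0
pad side (array([340.32, 255.55]), array([26.3, 37.3])) [ 0.63875093 -0.10656829] 769.0
pad side (array([307.37, 220.57]), array([22.7, 33.8])) [0.62405896 0.01294443] 600.0
pad side (array([350.3 , 180.61]), array([23.4, 38.9])) [0.78059756 0.10524025] 519.5
pad side (array([279.31, 190.72]), array([19.6, 31.4])) [0.6094568  0.13267721] 480.5
bear top (array([335.5 , 257.28]), array([22.3, 23. ])) [array([ 0.4533, -0.141 ]), array([ 0.4522, -0.1396])] 401.0
bear side (array([255.98, 293.03]), array([27.5, 29.2])) [array([ 0.4503, -0.1383]), array([ 0.4472, -0.1471])] 615.0
cap top (array([197.86, 252.52]), array([20.3, 21.3])) [0.45446459 0.16414817] [0.4545 0.1642] 339.0
cap side (array([209.25, 195.28]), array([20.9, 22.1])) [0.45222991 0.1634145 ] [0.4522 0.1633] 359.0
nut top (array([281.83, 249.02]), array([17.4, 17.7])) [array([ 0.468 , -0.0212]), array([ 0.4667, -0.0209])] 233.0
nut side (array([241.85, 247.66]), array([19.6, 22.6])) [array([ 0.465, -0.02 ]), array([ 0.4614, -0.0319])] 338.0
pintop (array([124.21, 240.95]), array([ 8.6, 16.3])) [0.46281576 0.30264516] [0.4640422  0.30245239] 76.0
pin side [188 126] [207 164] 381.5
head top (array([136.51, 248.08]), array([16.5, 20. ])) [0.46062188 0.30055442] 132.5
head side (array([197.08, 165.22]), array([13.6, 18.1])) [0.45936354 0.29415768] 132.0
clip ((141.0394287109375, 223.47720336914062), (24.413532257080078, 33.753807067871094), 14.931416511535645) 587.0
```

Run:
```python
from h import *
a=cv2.imread('pics/top0.png');b=cv2.imread('pics/side0.png')
def crop(im,x0,y0,x1,y1,s): return cv2.resize(im[y0:y1,x0:x1],None,fx=s,fy=s,interpolation=cv2.INTER_CUBIC)
A=crop(a,262,230,302,270,9);B=crop(b,222,228,262,268,9);C=crop(a,108,198,168,268,5);D=crop(b,165,115,245,185,5)
cv2.imwrite('pics/c3.png',np.hstack([A,B])); 
cv2.imwrite('pics/c4.png',np.hstack([C,D]))
s,R=st()
```

```text
t 0.1 tcp [0.2403 0.5766 0.2388] F [-0.  -0.2  0.1] w 0.0874
[[-0.     0.385  0.923]
 [-0.001  0.923 -0.385]
 [-1.    -0.001  0.   ]]
```

View pics/c3.png

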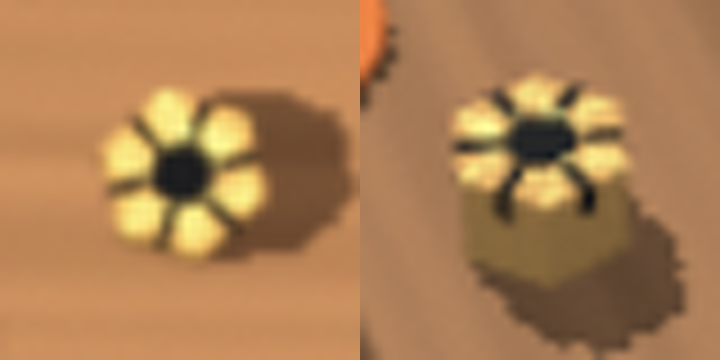

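View pics/c4.png

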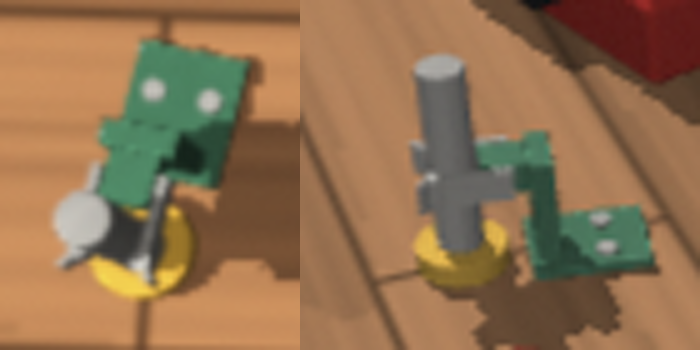

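The nut's notches sit over its flats, with normals at about 42, 102 and -18° in world yaw. The clip's yaw is about -12°.

Run:
```python
from h import *
print('pintop top',ray('top',(124.4,241.6),.110),'side',ray('side',(192.6,127.8),.110))
print('head top',ray('top',(136.5,247.5),.012))
print('side head ctr', ray('side',(165+(461-300)/5-.4,115+248/5-.4),.012))
print('nut',ray('top',(281.7,248.6),.024),ray('side',(222+(541-360)/9-.5,228+139/9-.5),.024))
print('bear side top',ray('side',(170+242/2.8-.4,110+502/2.8-.4),.022))
```

```text
pintop top [0.46272571 0.30195948] side [0.46183036 0.30368694]
head top [0.46190741 0.30067567]
side head ctr [0.45989686 0.29873154]
nut [ 0.46760785 -0.0205966 ] [ 0.46537261 -0.01920975]
bear side top [ 0.45064302 -0.13826827]
```

```bash
cat > need.py <<'E'
import sys
from h import *
def need(x,y,z,yaw):
    s,R=st(); d=R.T@(np.array([x,y,z])-s["ee_pos"])*100
    cur=np.degrees(np.arctan2(R[1,1],R[0,1])); dy=(yaw-cur+90)%180-90
    print("need cm tx,ty,tz",d.round(2),"spin",round(-dy,2),"yaw",round(cur,2))
if __name__=="__main__": need(*map(float,sys.argv[1:5]))
E
python3 -m inch '[{"translation":[0,-5,5],"spin":-8.8},{"translation":[0,-5,5],"spin":-8.8},{"translation":[0,-5,5],"spin":-8.8},{"translation":[0,-5,3],"spin":-8.6},{"translation":[0,0,0],"spin":0}]' 0; python3 need.py 0.4515 -0.139 0.1 102.4
```

```text
time: 0.72
ee_pos: [0.3747, 0.3619, 0.2365]
eef_rot: [-0.085, 0.703, 0.082, 0.701]
ft_force: [-0.7, 0.2, 0.4]
width: 0.0868
t 0.72 tcp [0.3747 0.3619 0.2365] F [-0.7  0.2  0.4] w 0.0868
[[-0.003 -0.235  0.972]
 [-0.005  0.972  0.235]
 [-1.    -0.004 -0.004]]
need cm tx,ty,tz [ 13.86 -50.44  -4.27] spin 1.21 yaw 103.61
```

```bash
python3 -m inch '[{"translation":[0,-6,0],"spin":1.2},{"translation":[0,-6,0],"spin":0},{"translation":[0,-6,0],"spin":0},{"translation":[0,-6,0],"spin":0},{"translation":[0,-6,-1],"spin":0},{"translation":[2,-6,-1],"spin":0},{"translation":[3,-6,-1],"spin":0},{"translation":[3,-5,-1],"spin":0},{"translation":[3,-2,0],"spin":0},{"translation":[0,0,0],"spin":0}]'; python3 need.py 0.4515 -0.139 0.06 102.4
```

```text
time: 1.98
ee_pos: [0.4408, -0.1216, 0.1283]
eef_rot: [-0.076, 0.704, 0.074, 0.703]
ft_force: [-0.6, 0.5, 0.6]
width: 0.0871
t 1.98 tcp [ 0.4408 -0.1216  0.1283] F [-0.6  0.5  0.6] w 0.0871
[[-0.001 -0.212  0.977]
 [-0.003  0.977  0.212]
 [-1.    -0.003 -0.002]]
need cm tx,ty,tz [ 6.83 -1.91  0.69] spin -0.17 yaw 102.23
```

```bash
python3 -m inch '[{"translation":[2,-1,0.4],"spin":0},{"translation":[2,-0.8,0.3],"spin":0},{"translation":[2,0,0],"spin":0},{"translation":[0,0,0],"spin":0},{"translation":[0,0,0],"spin":0}]'; python3 need.py 0.4515 -0.139 0.024 102.4
python3 - <<'E'
from h import *
for n in ('top','side'): cv2.imwrite(f'pics/{n}1.png',optics.camera(n)[:,:,::-1])
E
```

```text
time: 2.6
ee_pos: [0.4564, -0.1302, 0.072]
eef_rot: [-0.078, 0.702, 0.077, 0.704]
ft_force: [-1.4, -0.2, 0.1]
width: 0.0873
t 2.6 tcp [ 0.4564 -0.1302  0.072 ] F [-1.4 -0.2  0.1] w 0.0873
[[ 0.004 -0.218  0.976]
 [-0.     0.976  0.218]
 [-1.    -0.001  0.003]]
need cm tx,ty,tz [ 4.8  -0.75 -0.69] spin 0.17 yaw 102.57
```

View pics/side1.png

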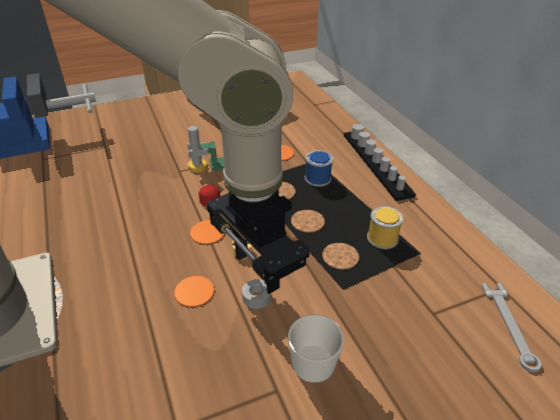

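The side view shows the open jaws above the bearing at (256,292), with the fingers clear of the nut.

```bash
python3 -m inch '[{"translation":[0,-0.8,-0.7],"spin":0},{"translation":[0,0,0],"spin":0},{"translation":[0,0,0],"spin":0}]'; python3 need.py 0.4515 -0.139 0.024 102.4
```

```text
time: 3.08
ee_pos: [0.4513, -0.1405, 0.0731]
eef_rot: [-0.077, 0.701, 0.077, 0.705]
ft_force: [-0.3, -0.3, 0.2]
width: 0.087
t 3.08 tcp [ 0.4513 -0.1405  0.0731] F [-0.3 -0.3  0.2] w 0.087
[[ 0.006 -0.217  0.976]
 [ 0.     0.976  0.217]
 [-1.    -0.001  0.006]]
need cm tx,ty,tz [4.91 0.15 0.02] spin 0.13 yaw 102.53
```

```bash
python3 -m inch '[{"translation":[1.7,0.1,0],"spin":0},{"translation":[1.7,0,0],"spin":0},{"translation":[1.2,0,0],"spin":0},{"translation":[0,0,0],"spin":0},{"translation":[0,0,0],"spin":0}]'; python3 need.py 0.4515 -0.139 0.024 102.4
```

```text
time: 3.7
ee_pos: [0.4522, -0.1396, 0.0267]
eef_rot: [-0.077, 0.7, 0.077, 0.705]
ft_force: [0.1, 0.1, -0.6]
width: 0.0871
t 3.7 tcp [ 0.4522 -0.1396  0.0267] F [ 0.1  0.1 -0.6] w 0.0871
[[ 0.007 -0.216  0.976]
 [ 0.     0.976  0.217]
 [-1.    -0.001  0.007]]
need cm tx,ty,tz [ 0.27  0.08 -0.06] spin 0.1 yaw 102.5
```

```bash
python3 -m inch '[{"translation":[0.3,0.05,0],"spin":0},{"translation":[0,0,0],"spin":0}]'; python3 -m inch '[{"translation":[0,0,0],"spin":0},{"translation":[0,0,0],"spin":0},{"translation":[0,0,0],"spin":0},{"translation":[0,0,0],"spin":0},{"translation":[0,0,0],"spin":0},{"translation":[0,0,0],"spin":0}]' 1 25; python3 need.py 0.4515 -0.139 0.1 102.4
```

```text
time: 3.95
ee_pos: [0.4527, -0.1392, 0.0242]
eef_rot: [-0.077, 0.7, 0.077, 0.706]
ft_force: [-0.4, 0.1, -0.5]
width: 0.087
time: 4.7
ee_pos: [0.453, -0.1391, 0.0246]
eef_rot: [-0.077, 0.7, 0.077, 0.706]
ft_force: [0.3, 0.3, 0.4]
width: 0.0512
t 4.7 tcp [ 0.453  -0.1391  0.0246] F [0.3 0.3 0.4] w 0.0512
[[ 0.009 -0.217  0.976]
 [ 0.     0.976  0.217]
 [-1.    -0.002  0.009]]
need cm tx,ty,tz [-7.54  0.03 -0.07] spin 0.11 yaw 102.51
```

```bash
python3 -m inch '[{"translation":[-2,0,0],"spin":0},{"translation":[-3,0,0],"spin":0},{"translation":[-3,0,0],"spin":0},{"translation":[0,0,0],"spin":0},{"translation":[0,0,0],"spin":0}]'; python3 need.py 0.6104 0.1318 0.1 102.4
python3 - <<'E'
from h import *
for n in ('top','side'): cv2.imwrite(f'pics/{n}2.png',optics.camera(n)[:,:,::-1])
E
```

```text
time: 5.32
ee_pos: [0.4504, -0.1388, 0.1048]
eef_rot: [-0.077, 0.701, 0.077, 0.705]
ft_force: [-0.9, -0.6, -2.2]
width: 0.0516
t 5.33 tcp [ 0.4504 -0.1388  0.1048] F [-0.9 -0.6 -2.2] w 0.0516
[[ 0.005 -0.217  0.976]
 [ 0.001  0.976  0.217]
 [-1.    -0.001  0.005]]
need cm tx,ty,tz [ 0.58 22.96 21.48] spin 0.1 yaw 102.5
```

View pics/side2.png

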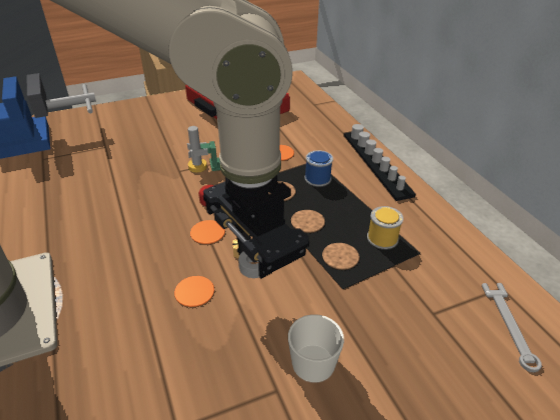

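The bearing hangs level in the jaws near (255,262). I'll carry it to the blue pad.

```bash
python3 -m inch '[{"translation":[0,3,3],"spin":0},{"translation":[0,4,4],"spin":0},{"translation":[0,4,4],"spin":0},{"translation":[0,4,4],"spin":0},{"translation":[0,4,3],"spin":0},{"translation":[0,2,2],"spin":0},{"translation":[0,0,0],"spin":0},{"translation":[0,0,0],"spin":0}]'; python3 need.py 0.612 0.1318 0.1 102.4
```

```text
time: 6.42
ee_pos: [0.6009, 0.1149, 0.0948]
eef_rot: [-0.077, 0.706, 0.075, 0.7]
ft_force: [-1.2, -0.0, -2.1]
width: 0.0517
t 6.42 tcp [0.6009 0.1149 0.0948] F [-1.2 -0.  -2.1] w 0.0517
[[-0.008 -0.213  0.977]
 [-0.003  0.977  0.213]
 [-1.    -0.002 -0.008]]
need cm tx,ty,tz [-0.53  1.41  1.44] spin -0.11 yaw 102.29
```

```bash
python3 -m inch '[{"translation":[1,1.4,1.4],"spin":0},{"translation":[2,0,0],"spin":0},{"translation":[0,0,0],"spin":0},{"translation":[0,0,0],"spin":0}]'; python3 need.py 0.612 0.1318 0.03 102.4
```

```text
time: 6.92
ee_pos: [0.6096, 0.1258, 0.0623]
eef_rot: [-0.075, 0.707, 0.072, 0.699]
ft_force: [0.4, 0.1, -0.7]
width: 0.0514
t 6.92 tcp [0.6096 0.1258 0.0623] F [ 0.4  0.1 -0.7] w 0.0514
[[-0.01  -0.207  0.978]
 [-0.006  0.978  0.207]
 [-1.    -0.004 -0.011]]
need cm tx,ty,tz [3.22 0.55 0.4 ] spin -0.45 yaw 101.95
```

```bash
python3 -m inch '[{"translation":[1,0.6,0.4],"spin":-0.4},{"translation":[0.7,0,0],"spin":0},{"translation":[0,0,0],"spin":0},{"translation":[0,0,0],"spin":0}]'; python3 need.py 0.612 0.1318 0.03 102.4
python3 - <<'E'
from h import *
for n in ('top','side'): cv2.imwrite(f'pics/{n}3.png',optics.camera(n)[:,:,::-1])
a=cv2.imread('pics/side3.png')[140:240,230:370]; cv2.imwrite('pics/side3c.png',cv2.resize(a,None,fx=5,fy=5,interpolation=2))
E
```

```text
time: 7.42
ee_pos: [0.6124, 0.1321, 0.0448]
eef_rot: [-0.078, 0.707, 0.074, 0.699]
ft_force: [0.6, 1.1, -1.4]
width: 0.0514
t 7.42 tcp [0.6124 0.1321 0.0448] F [ 0.6  1.1 -1.4] w 0.0514
[[-0.01  -0.214  0.977]
 [-0.006  0.977  0.214]
 [-1.    -0.003 -0.011]]
need cm tx,ty,tz [ 1.48 -0.02 -0.03] spin -0.07 yaw 102.33
```

View pics/side3c.png

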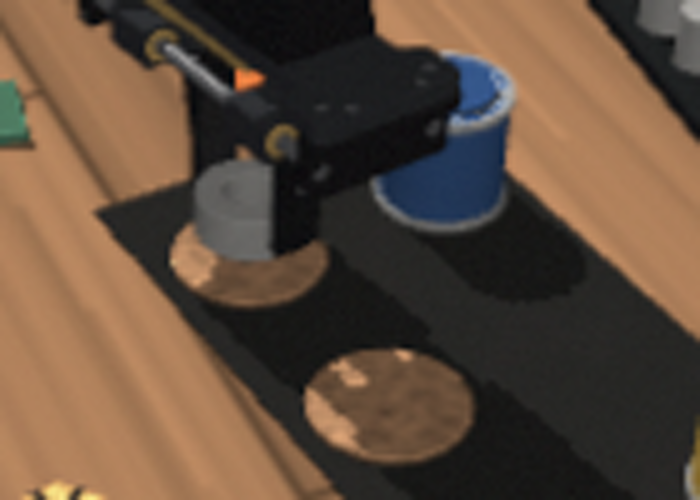

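The bearing is above its pad and clear of the blue tin. Now I'll lower it.

```bash
python3 -m inch '[{"translation":[0.7,0,0],"spin":0},{"translation":[0.5,0,0],"spin":0},{"translation":[0,0,0],"spin":0}]'; python3 -m inch '[{"translation":[0.1,0,0],"spin":0},{"translation":[0,0,0],"spin":0}]';python3 need.py 0.612 0.1318 0.029 102.4
```

```text
time: 7.9
ee_pos: [0.6124, 0.132, 0.0322]
eef_rot: [-0.077, 0.706, 0.074, 0.7]
ft_force: [0.8, -0.1, -2.5]
width: 0.0516
time: 8.15
ee_pos: [0.6125, 0.132, 0.0319]
eef_rot: [-0.077, 0.706, 0.074, 0.7]
ft_force: [-1.5, -0.4, -0.2]
width: 0.0514
t 8.15 tcp [0.6125 0.132  0.0319] F [-1.5 -0.4 -0.2] w 0.0514
[[-0.009 -0.213  0.977]
 [-0.005  0.977  0.213]
 [-1.    -0.003 -0.01 ]]
need cm tx,ty,tz [ 0.29 -0.01 -0.05] spin -0.08 yaw 102.32
```

```bash
python3 -m inch '[{"translation":[0.2,0,0],"spin":0},{"translation":[0,0,0],"spin":0}]'; python3 -m inch '[{"translation":[0.15,0,0],"spin":0},{"translation":[0,0,0],"spin":0}]'
```

```text
time: 8.4
ee_pos: [0.6128, 0.132, 0.032]
eef_rot: [-0.077, 0.706, 0.075, 0.7]
ft_force: [-0.8, 1.1, -2.1]
width: 0.0513
time: 8.65
ee_pos: [0.613, 0.132, 0.0318]
eef_rot: [-0.077, 0.706, 0.075, 0.7]
ft_force: [-1.4, -1.2, 0.7]
width: 0.0516
```

```bash
python3 -m inch '[{"translation":[0.4,0,0],"spin":0},{"translation":[0.2,0,0],"spin":0}]'
python3 - <<'E'
from h import *
cv2.imwrite('pics/side4.png',optics.camera('side')[:,:,::-1])
a=cv2.imread('pics/side4.png')[140:240,230:370]; cv2.imwrite('pics/side4c.png',cv2.resize(a,None,fx=5,fy=5,interpolation=2));st()
E
```

```text
time: 8.9
ee_pos: [0.614, 0.1322, 0.0304]
eef_rot: [-0.076, 0.706, 0.075, 0.7]
ft_force: [-11.8, -1.3, 21.9]
width: 0.0513
t 8.95 tcp [0.6139 0.1322 0.0304] F [-11.9  -2.   23.1] w 0.0517
[[-0.007 -0.213  0.977]
 [-0.001  0.977  0.213]
 [-1.     0.    -0.007]]
```

View pics/side4c.png

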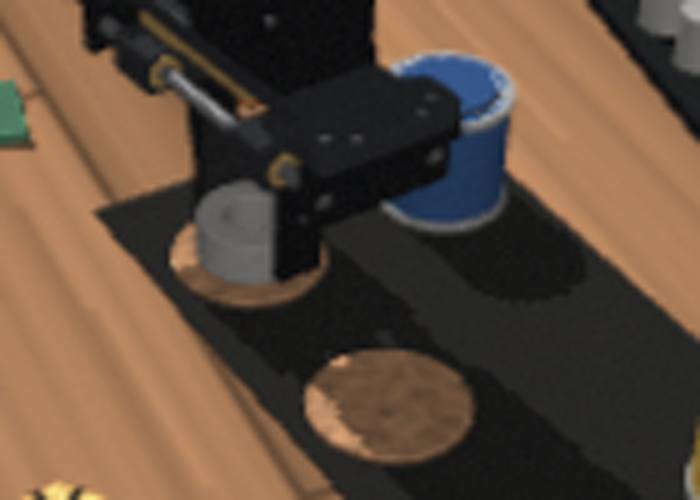

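The bearing is now in contact on the pad, so I'll relax the push, open the jaws and rise.

```bash
python3 -m inch '[{"translation":[-0.1,0,-0.15],"spin":0},{"translation":[0,0,0],"spin":0}]'; python3 -m inch '[{"translation":[0,0,0],"spin":0},{"translation":[0,0,0],"spin":0},{"translation":[0,0,0],"spin":0},{"translation":[0,0,0],"spin":0}]' 0; python3 -m inch '[{"translation":[-2,0,0],"spin":0},{"translation":[-4,0,0],"spin":0},{"translation":[-4,0,0],"spin":0},{"translation":[0,-6,-3],"spin":0},{"translation":[0,-6,-6],"spin":0},{"translation":[0,0,0],"spin":0}]'
python3 need.py 0.4665 -0.0199 0.08 102.4
python3 - <<'E'
from h import *
for n in ('top','side'): cv2.imwrite(f'pics/{n}5.png',optics.camera(n)[:,:,::-1])
a=cv2.imread('pics/side5.png')[140:240,230:370];b=cv2.imread('pics/top5.png')[155:215,195:255]
cv2.imwrite('pics/c5.png',np.hstack([cv2.resize(a,None,fx=3,fy=3,interpolation=2),cv2.resize(b,(300,300),interpolation=2)]))
E
```

```text
time: 9.2
ee_pos: [0.6127, 0.1319, 0.0313]
eef_rot: [-0.076, 0.705, 0.075, 0.701]
ft_force: [-0.7, 0.3, -1.8]
width: 0.0516
time: 9.7
ee_pos: [0.6128, 0.1319, 0.0306]
eef_rot: [-0.076, 0.705, 0.075, 0.701]
ft_force: [-0.8, 0.3, 0.2]
width: 0.0822
time: 10.45
ee_pos: [0.5622, 0.0112, 0.141]
eef_rot: [-0.076, 0.703, 0.076, 0.703]
ft_force: [0.1, 0.9, -0.1]
width: 0.087
t 10.45 tcp [0.5622 0.0112 0.141 ] F [ 0.1  0.9 -0.1] w 0.087
[[ 0.001 -0.213  0.977]
 [-0.     0.977  0.213]
 [-1.    -0.001  0.001]]
need cm tx,ty,tz [  6.1   -0.99 -10.01] spin -0.09 yaw 102.31
```

View pics/c5.png

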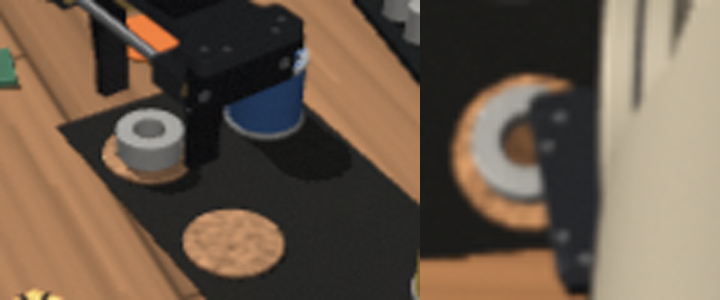

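The bearing stands on the pad but the gripper partly hides it. I'll check its centring once I'm over the nut.

```bash
python3 -m inch '[{"translation":[0,-1,-4],"spin":0},{"translation":[0,0,-4],"spin":0},{"translation":[2,0,-2],"spin":0},{"translation":[2,0,0],"spin":0},{"translation":[0,0,0],"spin":0},{"translation":[0,0,0],"spin":0}]'
python3 need.py 0.4665 -0.0199 0.06 102.4
python3 - <<'E'
from h import *
for n in ('top','side'): cv2.imwrite(f'pics/{n}6.png',optics.camera(n)[:,:,::-1])
a=cv2.imread('pics/side6.png')[140:240,230:370];b=cv2.imread('pics/top6.png')[155:215,195:255]
cv2.imwrite('pics/c6.png',np.hstack([cv2.resize(a,None,fx=3,fy=3,interpolation=2),cv2.resize(b,(300,300),interpolation=2)]))
E
```

```text
time: 11.3
ee_pos: [0.4717, -0.009, 0.1042]
eef_rot: [-0.081, 0.699, 0.082, 0.706]
ft_force: [-0.1, 0.8, 0.5]
width: 0.0869
t 11.3 tcp [ 0.4717 -0.009   0.1042] F [-0.1  0.8  0.5] w 0.0869
[[ 0.009 -0.23   0.973]
 [ 0.002  0.973  0.23 ]
 [-1.     0.     0.009]]
need cm tx,ty,tz [ 4.41 -0.94 -0.8 ] spin 0.89 yaw 103.29
```

View pics/c6.png

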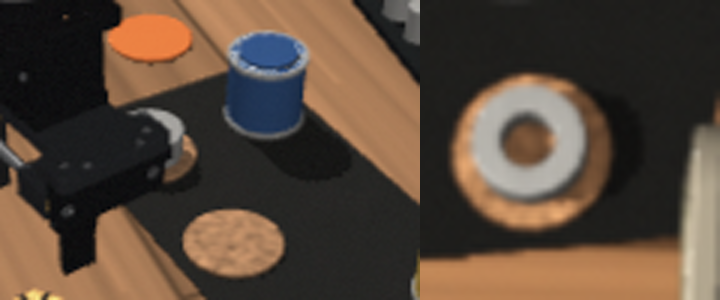

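View pics/side6.png

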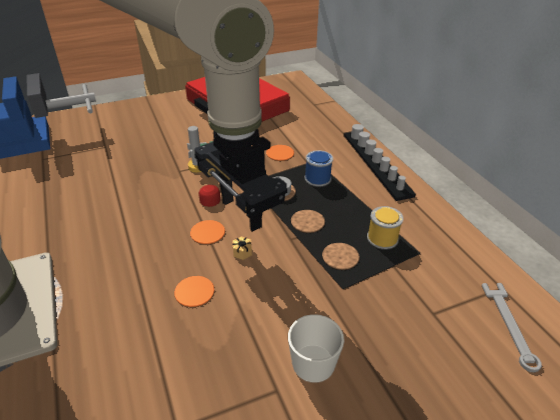

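Run:
```python
from h import *
T=cv2.cvtColor(cv2.imread('pics/top6.png'),cv2.COLOR_BGR2RGB)
m=mask(T,[0,0,150],[180,50,255]); b=blobs(m,100,(195,155,255,205))[0]; e=cv2.fitEllipse(b[3])
B=ray('top',e[0],.028)
h=mask(T,[5,60,90],[25,255,255]); hb=[x for x in blobs(h,10,(int(e[0][0])-8,int(e[0][1])-8,int(e[0][0])+8,int(e[0][1])+8))]
print(e,B)
full=mask(T,[5,60,70],[25,220,255])|m; b2=blobs(full,300,(188,160,250,204))[0]; e2=cv2.fitEllipse(b2[3]);print(e2,b2[2],ray('top',e2[0],.006), ray('top',(216.79,185),.006))
for x in hb: print('bore',x[:3])
```

```text
((216.06533813476562, 182.54922485351562), (20.392684936523438, 21.62774658203125), 44.69808578491211) [0.61129785 0.13044476]
((216.6285858154297, 185.0292510986328), (30.637365341186523, 31.272628784179688), 79.65538024902344) 750.5 [0.61072135 0.13117838] [0.61080141 0.13081421]
bore (216.38141025641022, 183.44230769230768, 52.0)
```

The bearing sits within 1 mm of the pad centre. Now the nut.

```bash
python3 -m inch '[{"translation":[2,-0.9,-0.8],"spin":0.9},{"translation":[1,0,0],"spin":0},{"translation":[0,0,0],"spin":0},{"translation":[0,0,0],"spin":0}]'
python3 need.py 0.4667 -0.0199 0.025 102.4
```

```text
time: 11.9
ee_pos: [0.4686, -0.0187, 0.0755]
eef_rot: [-0.076, 0.698, 0.077, 0.707]
ft_force: [-0.1, -1.0, 1.1]
width: 0.0873
t 11.9 tcp [ 0.4686 -0.0187  0.0755] F [-0.1 -1.   1.1] w 0.0873
[[ 0.012 -0.216  0.976]
 [ 0.003  0.976  0.216]
 [-1.     0.     0.013]]
need cm tx,ty,tz [ 5.05 -0.07 -0.28] spin 0.05 yaw 102.45
```

```bash
python3 -m inch '[{"translation":[1.5,0,-0.25],"spin":0},{"translation":[1.5,0,-0.1],"spin":0},{"translation":[1.2,0,-0.05],"spin":0},{"translation":[0.6,0,0],"spin":0},{"translation":[0,0,0],"spin":0},{"translation":[0,0,0],"spin":0}]'
python3 need.py 0.4667 -0.0199 0.025 102.4
```

```text
time: 12.65
ee_pos: [0.4653, -0.0191, 0.0242]
eef_rot: [-0.076, 0.699, 0.077, 0.707]
ft_force: [0.5, 0.5, 0.5]
width: 0.0873
t 12.65 tcp [ 0.4653 -0.0191  0.0242] F [0.5 0.5 0.5] w 0.0873
[[ 0.012 -0.216  0.976]
 [ 0.003  0.976  0.216]
 [-1.     0.     0.012]]
need cm tx,ty,tz [-0.08 -0.11  0.12] spin 0.09 yaw 102.49
```

```bash
python3 -m inch '[{"translation":[0,-0.1,0.15],"spin":0},{"translation":[0,0,0],"spin":0}]'; python3 -m inch '[{"translation":[0,0,0],"spin":0},{"translation":[0,0,0],"spin":0},{"translation":[0,0,0],"spin":0},{"translation":[0,0,0],"spin":0},{"translation":[0,0,0],"spin":0},{"translation":[0,0,0],"spin":0},{"translation":[0,0,0],"spin":0}]' 1 25; python3 need.py 0.4667 -0.0199 0.025 102.4
```

```text
time: 12.9
ee_pos: [0.4676, -0.0197, 0.0249]
eef_rot: [-0.076, 0.698, 0.078, 0.708]
ft_force: [0.1, 0.6, 0.4]
width: 0.0869
time: 13.78
ee_pos: [0.4678, -0.0196, 0.0252]
eef_rot: [-0.076, 0.698, 0.078, 0.708]
ft_force: [0.2, -0.1, 0.7]
width: 0.036
t 13.78 tcp [ 0.4678 -0.0196  0.0252] F [ 0.2 -0.1  0.7] w 0.036
[[ 0.014 -0.216  0.976]
 [ 0.003  0.976  0.216]
 [-1.     0.     0.014]]
need cm tx,ty,tz [ 0.01 -0.   -0.11] spin 0.1 yaw 102.5
```

```bash
python3 -m inch '[{"translation":[-2,0,0],"spin":0},{"translation":[-4,0,0],"spin":0},{"translation":[-3,0,0],"spin":0},{"translation":[0,3,3],"spin":0},{"translation":[0,3,4],"spin":0},{"translation":[0,3,4],"spin":0},{"translation":[0,2,4],"spin":0},{"translation":[0,0,1],"spin":0},{"translation":[0,0,0],"spin":0}]'
python3 need.py 0.6124 0.1319 0.09 102.4
```

```text
time: 14.9
ee_pos: [0.6012, 0.1255, 0.1185]
eef_rot: [-0.075, 0.699, 0.077, 0.707]
ft_force: [-0.8, -0.0, -1.1]
width: 0.0359
t 14.9 tcp [0.6012 0.1255 0.1185] F [-0.8 -0.  -1.1] w 0.0359
[[ 0.011 -0.215  0.977]
 [ 0.004  0.977  0.215]
 [-1.     0.001  0.011]]
need cm tx,ty,tz [2.86 0.38 1.2 ] spin -0.01 yaw 102.39
```

```bash
python3 -m inch '[{"translation":[1,0.4,1.2],"spin":0},{"translation":[1.5,0,0],"spin":0},{"translation":[0,0,0],"spin":0},{"translation":[0,0,0],"spin":0}]'
python3 need.py 0.6124 0.1319 0.07 102.4
```

```text
time: 15.4
ee_pos: [0.6111, 0.1301, 0.0912]
eef_rot: [-0.075, 0.7, 0.076, 0.706]
ft_force: [0.2, -0.5, -0.3]
width: 0.0361
t 15.4 tcp [0.6111 0.1301 0.0912] F [ 0.2 -0.5 -0.3] w 0.0361
[[ 0.009 -0.212  0.977]
 [ 0.003  0.977  0.212]
 [-1.     0.001  0.009]]
need cm tx,ty,tz [2.13 0.15 0.15] spin -0.17 yaw 102.23
```

```bash
python3 -m inch '[{"translation":[1.2,0.2,0.15],"spin":0},{"translation":[1,0,0],"spin":0},{"translation":[0,0,0],"spin":0},{"translation":[0,0,0],"spin":0}]'
python3 need.py 0.6124 0.1319 0.054 102.4
python3 - <<'E'
from h import *
for n in ('top','side'): cv2.imwrite(f'pics/{n}7.png',optics.camera(n)[:,:,::-1])
a=cv2.imread('pics/side7.png')[140:240,230:370]
cv2.imwrite('pics/c7.png',cv2.resize(a,None,fx=5,fy=5,interpolation=2))
E
```

```text
time: 15.9
ee_pos: [0.6122, 0.1325, 0.0679]
eef_rot: [-0.074, 0.7, 0.076, 0.706]
ft_force: [0.5, 0.1, -1.9]
width: 0.0361
t 15.9 tcp [0.6122 0.1325 0.0679] F [ 0.5  0.1 -1.9] w 0.0361
[[ 0.009 -0.212  0.977]
 [ 0.003  0.977  0.212]
 [-1.     0.001  0.009]]
need cm tx,ty,tz [ 1.39 -0.06 -0.01] spin -0.18 yaw 102.22
```

View pics/c7.png

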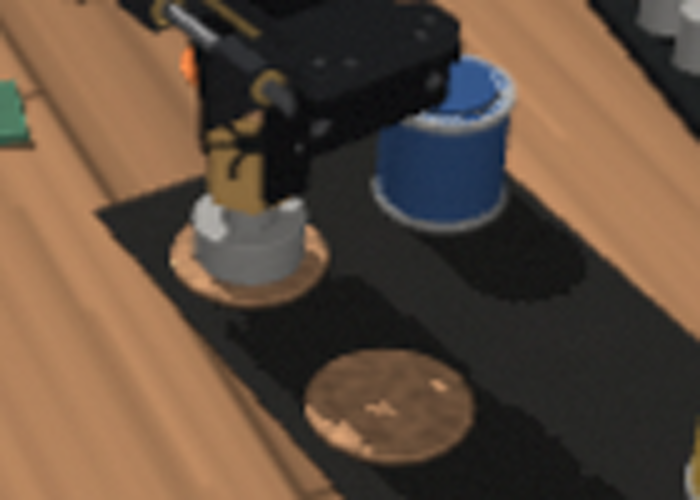

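The nut hangs centred above the bearing. I'll lower it until it touches.

```bash
python3 -m inch '[{"translation":[0.7,-0.05,0],"spin":0},{"translation":[0.6,0,0],"spin":0},{"translation":[0,0,0],"spin":0},{"translation":[0,0,0],"spin":0}]'
python3 need.py 0.6124 0.1319 0.053 102.4
```

```text
time: 16.5
ee_pos: [0.6128, 0.132, 0.0545]
eef_rot: [-0.074, 0.7, 0.076, 0.707]
ft_force: [0.6, 1.1, -1.3]
width: 0.0362
t 16.5 tcp [0.6128 0.132  0.0545] F [ 0.6  1.1 -1.3] w 0.0362
[[ 0.01  -0.212  0.977]
 [ 0.004  0.977  0.212]
 [-1.     0.001  0.01 ]]
need cm tx,ty,tz [ 0.15 -0.   -0.04] spin -0.18 yaw 102.22
```

```bash
python3 -m inch '[{"translation":[0.15,0,-0.05],"spin":0},{"translation":[0,0,0],"spin":0}]'; python3 -m inch '[{"translation":[0.25,0,0],"spin":0},{"translation":[0,0,0],"spin":0}]'
```

```text
time: 16.75
ee_pos: [0.613, 0.1321, 0.0546]
eef_rot: [-0.074, 0.699, 0.076, 0.707]
ft_force: [0.1, 0.2, -1.7]
width: 0.0358
time: 17.0
ee_pos: [0.6136, 0.1322, 0.0545]
eef_rot: [-0.074, 0.699, 0.077, 0.708]
ft_force: [0.2, -0.3, -1.2]
width: 0.0356
```

```bash
python3 -m inch '[{"translation":[0.3,0,-0.1],"spin":0},{"translation":[0.2,0,0],"spin":0}]'; python3 -m inch '[{"translation":[0,0,0],"spin":0}]'
```

```text
time: 17.25
ee_pos: [0.614, 0.1323, 0.054]
eef_rot: [-0.073, 0.698, 0.077, 0.709]
ft_force: [-13.1, -1.8, 24.2]
width: 0.0357
time: 17.38
ee_pos: [0.6141, 0.1323, 0.0543]
eef_rot: [-0.073, 0.697, 0.077, 0.709]
ft_force: [0.5, -0.1, -1.8]
width: 0.0357
```

```bash
python3 -m inch '[{"translation":[-0.25,0,-0.1],"spin":0},{"translation":[0,0,-0.1],"spin":0},{"translation":[0,0,0],"spin":0}]'; python3 need.py 0.6124 0.1319 0.054 102.4
python3 - <<'E'
from h import *
cv2.imwrite('pics/side8.png',optics.camera('side')[:,:,::-1])
a=cv2.imread('pics/side8.png')[140:240,230:370]
cv2.imwrite('pics/c8.png',cv2.resize(a,None,fx=5,fy=5,interpolation=2))
E
```

```text
time: 17.75
ee_pos: [0.6115, 0.1318, 0.0559]
eef_rot: [-0.073, 0.698, 0.077, 0.708]
ft_force: [-0.6, -0.5, -1.4]
width: 0.0359
t 17.75 tcp [0.6115 0.1318 0.0559] F [-0.6 -0.5 -1.4] w 0.0359
[[ 0.014 -0.212  0.977]
 [ 0.008  0.977  0.211]
 [-1.     0.004  0.016]]
need cm tx,ty,tz [ 0.19 -0.01  0.09] spin -0.19 yaw 102.21
```

View pics/c8.png

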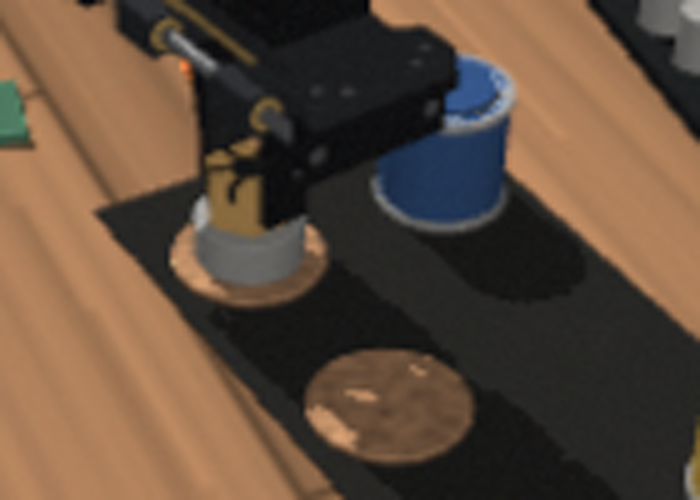

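The nut is 1–2 mm above the bearing's top and aligned. I'll set it down and release it.

```bash
python3 -m inch '[{"translation":[0.2,0,0.05],"spin":0},{"translation":[0,0,0],"spin":0}]'; python3 -m inch '[{"translation":[0,0,0],"spin":0},{"translation":[0,0,0],"spin":0},{"translation":[0,0,0],"spin":0},{"translation":[0,0,0],"spin":0}]' 0; python3 -m inch '[{"translation":[-2,0,0],"spin":0},{"translation":[-4,0,0],"spin":0},{"translation":[-3,0,0],"spin":0},{"translation":[0,0,-4],"spin":0},{"translation":[0,-5,-5],"spin":0},{"translation":[0,-5,-5],"spin":0},{"translation":[0,-5,0],"spin":0},{"translation":[0,0,0],"spin":0},{"translation":[0,0,0],"spin":0}]'
python3 - <<'E'
from h import *
for n in ('top','side'): cv2.imwrite(f'pics/{n}9.png',optics.camera(n)[:,:,::-1])
a=cv2.imread('pics/side9.png')[140:240,230:370];b=cv2.imread('pics/top9.png')[155:215,195:255]
cv2.imwrite('pics/c9.png',np.hstack([cv2.resize(a,None,fx=3,fy=3,interpolation=2),cv2.resize(b,(300,300),interpolation=2)]))
E
python3 need.py 0.4536 0.1637 0.06 102.4
```

```text
time: 18.05
ee_pos: [0.6123, 0.1319, 0.0541]
eef_rot: [-0.073, 0.698, 0.077, 0.708]
ft_force: [-2.1, -0.5, 2.3]
width: 0.0358
time: 18.55
ee_pos: [0.6125, 0.132, 0.0538]
eef_rot: [-0.073, 0.698, 0.077, 0.709]
ft_force: [0.0, 0.5, -0.4]
width: 0.0677
time: 19.68
ee_pos: [0.5124, -0.0379, 0.1547]
eef_rot: [-0.071, 0.693, 0.079, 0.713]
ft_force: [-1.2, -0.2, -0.4]
width: 0.0873
t 19.77 tcp [ 0.5125 -0.0376  0.1543] F [-1.1 -0.4  0. ] w 0.0873
[[ 0.027 -0.212  0.977]
 [ 0.013  0.977  0.212]
 [-1.     0.007  0.029]]
need cm tx,ty,tz [ 9.53 20.86 -1.76] spin -0.16 yaw 102.24
```

View pics/c9.png

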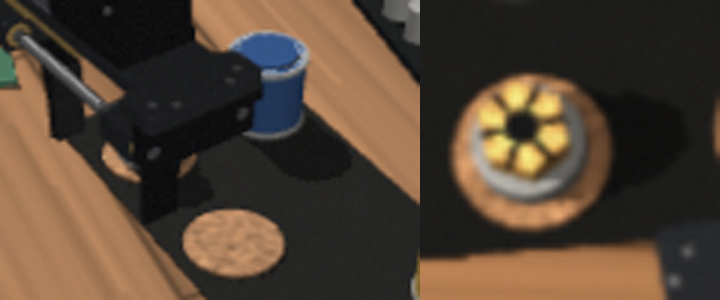

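```bash
cat > stk.py <<'E'
from h import *
def stk(T):
    y=mask(T,[16,70,60],[35,255,255])|mask(T,[0,0,0],[180,255,45]); 
    roi=(203,168,232,200)
    yb=blobs(mask(T,[17,90,90],[35,255,255]),5,roi); pts=np.vstack([b[3] for b in yb]); hull=cv2.convexHull(pts); c,rad=cv2.minEnclosingCircle(hull)
    mm=cv2.moments(hull); cm=(mm["m10"]/mm["m00"],mm["m01"]/mm["m00"])
    print('nut',c,rad,cm,ray('top',cm,.052),ray('top',c,.052))
    m=mask(T,[0,0,110],[180,50,255])|mask(T,[17,90,90],[35,255,255]); b=blobs(m,100,(195,160,240,204))[0]; c2=b[3][:,0]
    print('ring+nut',c2.min(0),c2.max(0))
    full=mask(T,[5,60,70],[25,220,255])|m; b2=blobs(full,300,(188,160,250,204))[0]; e2=cv2.fitEllipse(b2[3]);print('pad',e2[0],ray('top',e2[0],.006))
    # bearing lower arc
    e=cv2.fitEllipse(np.array([p for p in b[3] if p[0][1]>cm[1]+2])); print('bear arc',e,ray('top',e[0],.028))
E
python3 - <<'E'
from stk import *
stk(cv2.cvtColor(cv2.imread('pics/top9.png'),cv2.COLOR_BGR2RGB))
E
```

```text
nut (215.1503143310547, 180.59202575683594) 9.83019733428955 (215.23521767381413, 180.52696556205328) [0.6101383 0.1299786] [0.60998557 0.13015751]
ring+nut [206 171] [224 194]
pad (216.61141967773438, 184.98577880859375) [0.61082182 0.13122243]
bear arc ((214.24526977539062, 185.57467651367188), (16.214345932006836, 16.746204376220703), 96.67967987060547) [0.6042167  0.13417062]
```

The nut, bearing and pad centres agree within about 1.5 mm in the top view. Next is the cap.

```bash
python3 -m inch '[{"translation":[0,4,0],"spin":0},{"translation":[0,5,-1],"spin":0},{"translation":[0,5,-1],"spin":0},{"translation":[2,5,0],"spin":0},{"translation":[2,2,0],"spin":0},{"translation":[2,0,0],"spin":0},{"translation":[0,0,0],"spin":0},{"translation":[0,0,0],"spin":0}]'
python3 need.py 0.4536 0.1637 0.06 102.4
```

```text
time: 20.78
ee_pos: [0.4469, 0.1791, 0.0959]
eef_rot: [-0.076, 0.692, 0.084, 0.713]
ft_force: [0.4, 0.2, -0.1]
width: 0.087
t 20.77 tcp [0.4469 0.1791 0.0959] F [ 0.4  0.2 -0.1] w 0.087
[[ 0.029 -0.225  0.974]
 [ 0.014  0.974  0.225]
 [-0.999  0.007  0.032]]
need cm tx,ty,tz [ 3.59 -1.68  0.19] spin 0.63 yaw 103.03
```

```bash
python3 -m inch '[{"translation":[2,-1.6,0.2],"spin":0.6},{"translation":[1,0,0],"spin":0},{"translation":[0,0,0],"spin":0},{"translation":[0,0,0],"spin":0}]'
python3 need.py 0.4536 0.1637 0.023 102.4
python3 - <<'E'
from h import *
for n in ('top','side'): cv2.imwrite(f'pics/{n}10.png',optics.camera(n)[:,:,::-1])
a=cv2.imread('pics/side10.png')[140:240,150:290];b=cv2.imread('pics/top10.png')[210:290,150:260]
cv2.imwrite('pics/c10.png',np.hstack([cv2.resize(a,(420,300),interpolation=2),cv2.resize(b,(380,300),interpolation=2)]))
E
```

```text
time: 21.28
ee_pos: [0.4551, 0.1659, 0.0685]
eef_rot: [-0.072, 0.691, 0.081, 0.715]
ft_force: [-0.3, -0.4, -0.4]
width: 0.087
t 21.27 tcp [0.4551 0.1659 0.0685] F [-0.3 -0.4 -0.4] w 0.087
[[ 0.033 -0.215  0.976]
 [ 0.017  0.976  0.215]
 [-0.999  0.009  0.036]]
need cm tx,ty,tz [ 4.54 -0.23 -0.35] spin 0.04 yaw 102.44
```

View pics/c10.png

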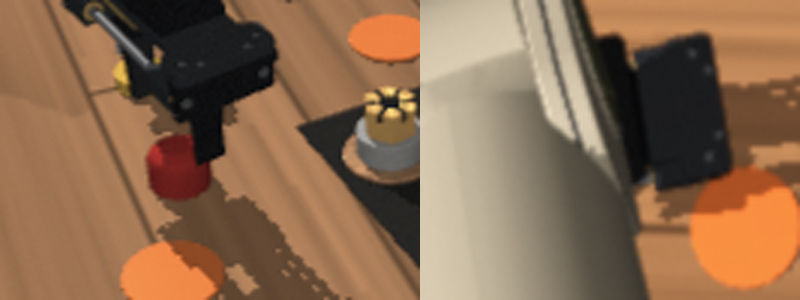

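The side view shows the jaws straddling the red cap, and the nut sits centred on the bearing at right. I'll descend.

```bash
python3 -m inch '[{"translation":[1.2,-0.2,-0.3],"spin":0},{"translation":[1.2,0,0],"spin":0},{"translation":[1.2,0,0],"spin":0},{"translation":[0.7,0,0],"spin":0},{"translation":[0,0,0],"spin":0},{"translation":[0,0,0],"spin":0}]'
python3 need.py 0.4536 0.1637 0.023 102.4
```

```text
time: 22.12
ee_pos: [0.4535, 0.1641, 0.022]
eef_rot: [-0.072, 0.691, 0.081, 0.715]
ft_force: [0.7, 0.3, 0.1]
width: 0.0872
t 22.12 tcp [0.4535 0.1641 0.022 ] F [0.7 0.3 0.1] w 0.0872
[[ 0.032 -0.216  0.976]
 [ 0.017  0.976  0.216]
 [-0.999  0.009  0.035]]
need cm tx,ty,tz [-0.1  -0.04  0.  ] spin 0.08 yaw 102.48
```

```bash
python3 -m inch '[{"translation":[0,0,0],"spin":0},{"translation":[0,0,0],"spin":0},{"translation":[0,0,0],"spin":0},{"translation":[0,0,0],"spin":0},{"translation":[0,0,0],"spin":0},{"translation":[0,0,0],"spin":0}]' 1 25; python3 -m inch '[{"translation":[-2,0,0],"spin":0},{"translation":[-3,0,0],"spin":0},{"translation":[-4,0,0],"spin":0},{"translation":[-2,0,0],"spin":0},{"translation":[0,0,0],"spin":0},{"translation":[0,0,0],"spin":0}]'
python3 need.py 0.6396 -0.1072 0.12 102.4
```

```text
time: 22.88
ee_pos: [0.4541, 0.1645, 0.0229]
eef_rot: [-0.072, 0.69, 0.082, 0.715]
ft_force: [-0.2, 0.1, -0.3]
width: 0.0469
time: 23.62
ee_pos: [0.4487, 0.1617, 0.1339]
eef_rot: [-0.073, 0.692, 0.081, 0.714]
ft_force: [0.8, -0.8, -0.6]
width: 0.0472
t 23.62 tcp [0.4487 0.1617 0.1339] F [ 0.8 -0.8 -0.6] w 0.0472
[[ 0.03  -0.216  0.976]
 [ 0.015  0.976  0.216]
 [-0.999  0.008  0.033]]
need cm tx,ty,tz [  1.55 -30.39  12.78] spin 0.08 yaw 102.48
```

```bash
python3 -m inch '[{"translation":[0,-4,0],"spin":0},{"translation":[0,-5,1],"spin":0},{"translation":[0,-5,2],"spin":0},{"translation":[0,-5,3],"spin":0},{"translation":[0,-5,3],"spin":0},{"translation":[0,-4,3],"spin":0},{"translation":[0,-2,1],"spin":0},{"translation":[0,0,0],"spin":0},{"translation":[0,0,0],"spin":0}]'
python3 need.py 0.6402 -0.107 0.09 102.4
```

```text
time: 24.75
ee_pos: [0.641, -0.1101, 0.121]
eef_rot: [-0.075, 0.697, 0.082, 0.708]
ft_force: [-0.1, 0.6, -1.3]
width: 0.0472
t 24.75 tcp [ 0.641  -0.1101  0.121 ] F [-0.1  0.6 -1.3] w 0.0472
[[ 0.014 -0.221  0.975]
 [ 0.011  0.975  0.221]
 [-1.     0.007  0.016]]
need cm tx,ty,tz [ 3.1   0.29 -0.05] spin 0.37 yaw 102.77
```

```bash
python3 -m inch '[{"translation":[2,0.3,-0.1],"spin":0.3},{"translation":[2,0,0],"spin":0},{"translation":[2,0,0],"spin":0},{"translation":[1,0,0],"spin":0},{"translation":[0,0,0],"spin":0},{"translation":[0,0,0],"spin":0}]'
python3 need.py 0.6402 -0.107 0.031 102.4
python3 - <<'E'
from h import *
for n in ('top','side'): cv2.imwrite(f'pics/{n}11.png',optics.camera(n)[:,:,::-1])
a=cv2.imread('pics/side11.png')[190:290,290:430]
cv2.imwrite('pics/c11.png',cv2.resize(a,None,fx=5,fy=5,interpolation=2))
E
```

```text
time: 25.5
ee_pos: [0.6383, -0.1029, 0.0445]
eef_rot: [-0.074, 0.698, 0.082, 0.707]
ft_force: [0.5, 0.2, -0.5]
width: 0.047
t 25.5 tcp [ 0.6383 -0.1029  0.0445] F [ 0.5  0.2 -0.5] w 0.047
[[ 0.011 -0.219  0.976]
 [ 0.013  0.976  0.219]
 [-1.     0.01   0.013]]
need cm tx,ty,tz [ 1.34 -0.46  0.07] spin 0.24 yaw 102.64
```

View pics/c11.png

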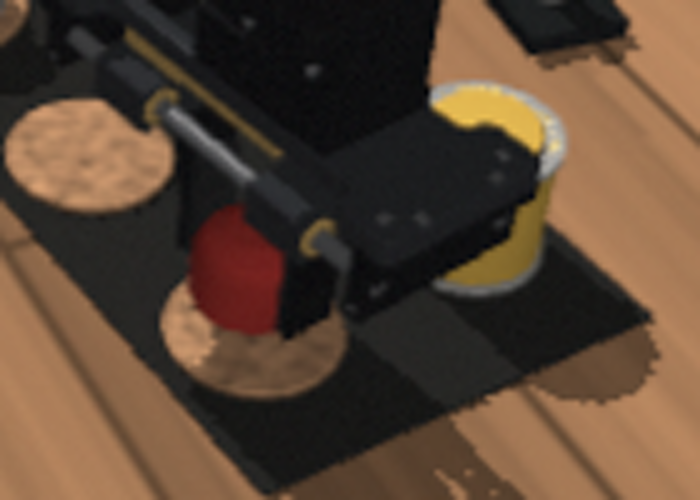

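The cap is just above the pad with the tin clear. I'll correct the lateral offset and lower it.

```bash
python3 -m inch '[{"translation":[0.3,-0.4,0.05],"spin":0},{"translation":[0.5,0,0],"spin":0},{"translation":[0,0,0],"spin":0},{"translation":[0,0,0],"spin":0}]'
python3 need.py 0.6402 -0.107 0.029 102.4
```

```text
time: 26.1
ee_pos: [0.6406, -0.1072, 0.0372]
eef_rot: [-0.074, 0.698, 0.082, 0.708]
ft_force: [-0.2, 0.6, -0.9]
width: 0.047
t 26.1 tcp [ 0.6406 -0.1072  0.0372] F [-0.2  0.6 -0.9] w 0.047
[[ 0.013 -0.218  0.976]
 [ 0.013  0.976  0.218]
 [-1.     0.009  0.015]]
need cm tx,ty,tz [ 0.81  0.02 -0.05] spin 0.22 yaw 102.62
```

```bash
python3 -m inch '[{"translation":[0.4,0,0],"spin":0},{"translation":[0.3,0,0],"spin":0},{"translation":[0,0,0],"spin":0}]'; python3 -m inch '[{"translation":[0.3,0,0],"spin":0}]';python3 -m inch '[{"translation":[0,0,0],"spin":0}]'
```

```text
time: 26.48
ee_pos: [0.6408, -0.107, 0.0302]
eef_rot: [-0.074, 0.698, 0.082, 0.708]
ft_force: [-1.7, 0.5, 3.2]
width: 0.0471
time: 26.6
ee_pos: [0.641, -0.1069, 0.0294]
eef_rot: [-0.073, 0.698, 0.082, 0.708]
ft_force: [-14.9, 3.9, 36.2]
width: 0.047
time: 26.72
ee_pos: [0.6412, -0.107, 0.03]
eef_rot: [-0.073, 0.697, 0.082, 0.708]
ft_force: [-0.2, -0.8, -1.0]
width: 0.047
```

```bash
python3 -m inch '[{"translation":[-0.05,0,-0.05],"spin":0},{"translation":[0,0,0],"spin":0},{"translation":[0,0,0],"spin":0},{"translation":[0,0,0],"spin":0}]' 0; python3 -m inch '[{"translation":[-2,0,0],"spin":0},{"translation":[-4,0,0],"spin":0},{"translation":[-4,0,0],"spin":0},{"translation":[-4,0,0],"spin":0},{"translation":[0,2,-4],"spin":0},{"translation":[0,4,-5],"spin":0},{"translation":[0,5,-5],"spin":0},{"translation":[0,5,-3],"spin":0},{"translation":[0,5,0],"spin":0},{"translation":[0,5,0],"spin":0},{"translation":[0,0,0],"spin":0}]'
python3 need.py 0.4618 0.3015 0.18 168.3
python3 - <<'E'
from h import *
for n in ('top','side'): cv2.imwrite(f'pics/{n}12.png',optics.camera(n)[:,:,::-1])
print(r.read_state()['joint_positions'].round(2))
E
```

```text
time: 27.22
ee_pos: [0.6408, -0.1071, 0.03]
eef_rot: [-0.073, 0.697, 0.082, 0.708]
ft_force: [0.2, -0.4, 0.0]
width: 0.0793
time: 28.6
ee_pos: [0.4195, 0.1061, 0.1869]
eef_rot: [-0.071, 0.691, 0.081, 0.714]
ft_force: [0.3, -0.1, 0.4]
width: 0.087
t 28.6 tcp [0.4195 0.1061 0.1869] F [ 0.3 -0.1  0.4] w 0.087
[[ 0.031 -0.214  0.976]
 [ 0.018  0.977  0.214]
 [-0.999  0.011  0.034]]
need cm tx,ty,tz [ 1.17 18.17  8.28] spin -65.94 yaw 102.36
[-0.73 -0.11  0.37  2.05  0.04  1.16  1.41]
```

View pics/top12.png

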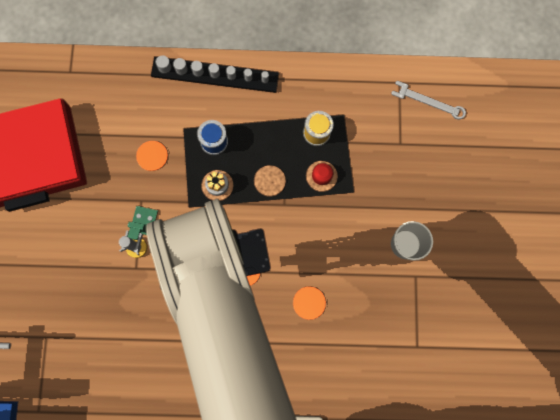

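View pics/side12.png

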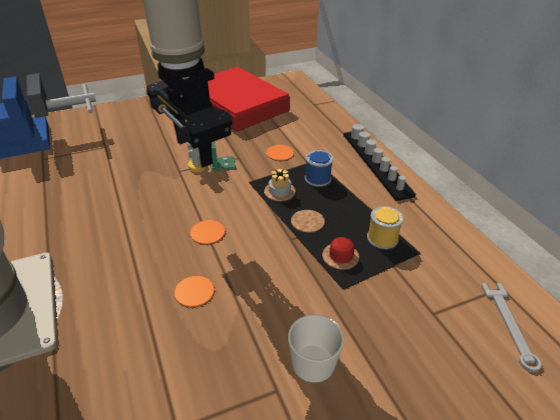

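Run:
```python
from h import *
from stk import stk
T=cv2.cvtColor(cv2.imread('pics/top12.png'),cv2.COLOR_BGR2RGB);S=cv2.cvtColor(cv2.imread('pics/side12.png'),cv2.COLOR_BGR2RGB)
for n,I,roi,rp in (('top',T,(305,158,340,195),(300,155,345,200)),('side',S,(322,230,362,270),(318,228,365,274))):
    m=mask(I,[0,150,40],[6,255,255])|mask(I,[172,150,40],[180,255,255]); b=blobs(m,30,roi)[0]; print('cap',n,ray(n,b[:2],.021))
    f=m|mask(I,[5,50,60],[25,220,255]); 
    # pad lower boundary
    b2=blobs(f,200,rp)[0]; e=cv2.fitEllipse(b2[3]); print(' pad',e,ray(n,e[0],.006))
print('pads before top',ray('top',(321.29,175.81),.006),'side',ray('side',(340.32,255.55),.006))
print('pad blue side',ray('side',(279.31,190.72),.006))
m=mask(S,[0,0,60],[180,60,255]); b=blobs(m,30,(265,175,300,200))[0]; c=b[3][:,0]; print('bear side x',c.min(0),c.max(0))
stk(T)
a=cv2.imread('pics/side12.png'); cv2.imwrite('pics/c12.png',np.hstack([cv2.resize(a[160:210,255:315],(480,400),interpolation=2),cv2.resize(a[225:275,315:370],(320,400)[::1],interpolation=2)]))
```

```text
cap top [ 0.64146412 -0.10788829]
 pad ((321.08624267578125, 175.68258666992188), (30.62311553955078, 31.457712173461914), 129.105224609375) [ 0.6403114  -0.10720539]
cap side [ 0.63909143 -0.10762579]
 pad ((340.41998291015625, 253.60227966308594), (31.600215911865234, 35.77610397338867), 98.3349380493164) [ 0.64039296 -0.10358024]
pads before top [ 0.64002486 -0.10767757] side [ 0.63762801 -0.10826118]
pad blue side [0.60842325 0.13025441]
bear side x [268 179] [291 196]
nut (215.0, 180.5) 9.708344459533691 (215.1948818897638, 180.45013123359578) [0.61030889 0.13007558] [0.61018277 0.1304973 ]
ring+nut [206 171] [225 194]
pad (216.62353515625, 184.97991943359375) [0.61083641 0.13119551]
bear arc ((214.30313110351562, 184.4763641357422), (16.95217514038086, 18.45086669921875), 0.9516391158103943) [0.6067428  0.13416645]
```

View pics/c12.png

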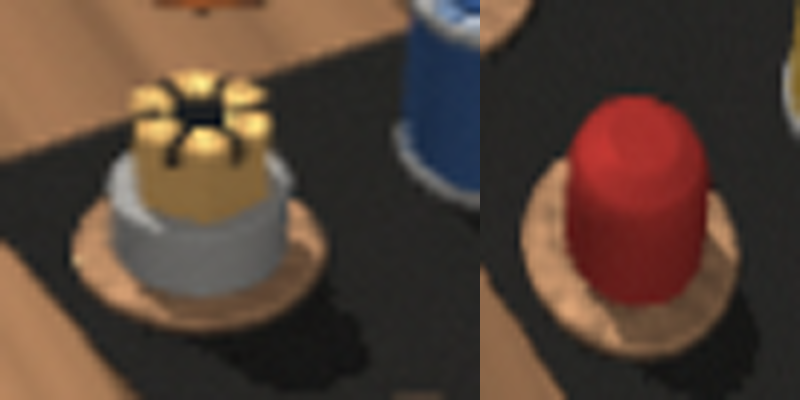

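The nut and cap look well centred in the side view: the cap is about 1.4 mm off and the nut about 1 mm. For the pin I'll use yaw -11.7° to stay within joint 7's range.

```bash
python3 -m inch '[{"translation":[0,3,1],"spin":10.4},{"translation":[0,3,0],"spin":10.4},{"translation":[0,0,0],"spin":10.4},{"translation":[0,0,0],"spin":10.4},{"translation":[0,0,0],"spin":10.4},{"translation":[0,0,0],"spin":10.4},{"translation":[0,0,0],"spin":10.4},{"translation":[0,0,0],"spin":10.4},{"translation":[0,0,0],"spin":10.4},{"translation":[0,0,0],"spin":10.4},{"translation":[0,0,0],"spin":10},{"translation":[0,0,0],"spin":0},{"translation":[0,0,0],"spin":0}]'
python3 need.py 0.4618 0.3015 0.16 -11.7
```

```text
time: 30.32
ee_pos: [0.4331, 0.1446, 0.1934]
eef_rot: [0.578, 0.422, -0.551, 0.429]
ft_force: [0.0, 0.6, 0.5]
width: 0.0871
t 30.32 tcp [0.4331 0.1446 0.1934] F [0.  0.6 0.5] w 0.0871
[[ 0.037  0.961 -0.276]
 [ 0.015 -0.276 -0.961]
 [-0.999  0.031 -0.025]]
need cm tx,ty,tz [  3.68  -1.68 -15.78] spin -4.34 yaw -16.04
```

```bash
python3 -m inch '[{"translation":[0,6,0],"spin":-2},{"translation":[0,6,0],"spin":-2},{"translation":[0,6,0],"spin":0},{"translation":[0,6,0],"spin":0}]'; python3 need.py 0.4618 0.3015 0.16 -11.7;  python3 -m inch '[{"translation":[0,-1.5,-1.5],"spin":0},{"translation":[0,-1.5,-1.5],"spin":0},{"translation":[0,-1.5,-1.5],"spin":0},{"translation":[0,-1.5,-1.5],"spin":0},{"translation":[0,-1.5,-1.5],"spin":0},{"translation":[0,-1.5,-1.5],"spin":0},{"translation":[0,-1.5,-1.5],"spin":0},{"translation":[0,0,0],"spin":0}]';python3 need.py 0.4618 0.3015 0.16 -11.7
```

```text
time: 30.82
ee_pos: [0.6711, 0.0897, 0.2028]
eef_rot: [0.559, 0.447, -0.53, 0.455]
ft_force: [0.6, 0.4, 0.9]
width: 0.0869
t 30.82 tcp [0.6711 0.0897 0.2028] F [0.6 0.4 0.9] w 0.0869
[[ 0.039  0.982 -0.186]
 [ 0.017 -0.187 -0.982]
 [-0.999  0.035 -0.024]]
need cm tx,ty,tz [  3.83 -24.65 -16.8 ] spin 0.91 yaw -10.79
time: 31.82
ee_pos: [0.5777, 0.2215, 0.2033]
eef_rot: [0.556, 0.452, -0.525, 0.459]
ft_force: [-0.2, -0.4, -0.4]
width: 0.0868
t 31.82 tcp [0.5777 0.2215 0.2033] F [-0.2 -0.4 -0.4] w 0.0868
[[ 0.039  0.985 -0.169]
 [ 0.021 -0.17  -0.985]
 [-0.999  0.035 -0.027]]
need cm tx,ty,tz [  4.05 -12.93  -5.8 ] spin 1.89 yaw -9.81
```

```bash
python3 -m inch '[{"translation":[0,4,3],"spin":-0.9},{"translation":[0,4,3],"spin":-0.9},{"translation":[0,3,3],"spin":0},{"translation":[0,0,0],"spin":0},{"translation":[0,0,0],"spin":0}]'; python3 need.py 0.4618 0.3015 0.16 -11.7; python3 -m inch '[{"translation":[-4,0,0],"spin":0},{"translation":[-4,0,0],"spin":0},{"translation":[-4,0,0],"spin":0},{"translation":[0,0,0],"spin":0},{"translation":[0,0,0],"spin":0}]'; python3 need.py 0.4618 0.3015 0.16 -11.7
```

```text
time: 32.45
ee_pos: [0.6732, 0.113, 0.2087]
eef_rot: [0.549, 0.462, -0.515, 0.47]
ft_force: [-0.3, 0.7, -0.7]
width: 0.0871
t 32.45 tcp [0.6732 0.113  0.2087] F [-0.3  0.7 -0.7] w 0.0871
[[ 0.044  0.99  -0.131]
 [ 0.024 -0.132 -0.991]
 [-0.999  0.04  -0.029]]
need cm tx,ty,tz [  4.39 -23.63 -15.76] spin 4.1 yaw -7.6
time: 33.08
ee_pos: [0.664, 0.1151, 0.3327]
eef_rot: [0.547, 0.465, -0.512, 0.471]
ft_force: [-0.8, -0.1, -0.4]
width: 0.0869
t 33.08 tcp [0.664  0.1151 0.3327] F [-0.8 -0.1 -0.4] w 0.0869
[[ 0.042  0.991 -0.123]
 [ 0.027 -0.125 -0.992]
 [-0.999  0.039 -0.032]]
need cm tx,ty,tz [ 16.89 -23.04 -15.44] spin 4.54 yaw -7.16
```

```bash
python3 -m inch '[{"translation":[3,-6,-4],"spin":4},{"translation":[3,-6,-4],"spin":0},{"translation":[3,-6,-4],"spin":0},{"translation":[0,0,0],"spin":0},{"translation":[0,0,0],"spin":0},{"translation":[0,0,0],"spin":0}]'; python3 need.py 0.4618 0.3015 0.16 -11.7
```

```text
time: 33.83
ee_pos: [0.5356, 0.2393, 0.2519]
eef_rot: [0.561, 0.447, -0.53, 0.451]
ft_force: [0.7, -0.2, 0.2]
width: 0.0867
t 33.83 tcp [0.5356 0.2393 0.2519] F [ 0.7 -0.2  0.2] w 0.0867
[[ 0.038  0.981 -0.192]
 [ 0.023 -0.193 -0.981]
 [-0.999  0.032 -0.03 ]]
need cm tx,ty,tz [ 9.05 -8.73 -4.42] spin 0.59 yaw -11.11
```

```bash
python3 -m inch '[{"translation":[2,-4,-2],"spin":0},{"translation":[2,-3,-2],"spin":0},{"translation":[2,0,0],"spin":0},{"translation":[0,0,0],"spin":10},{"translation":[0,0,0],"spin":10},{"translation":[0,0,0],"spin":10},{"translation":[0,0,0],"spin":10},{"translation":[0,0,0],"spin":5.5},{"translation":[0,0,0],"spin":0},{"translation":[0,0,0],"spin":0}]'; python3 need.py 0.4618 0.3015 0.16 -57
```

```text
time: 35.08
ee_pos: [0.4864, 0.2855, 0.1915]
eef_rot: [0.699, 0.192, -0.664, 0.185]
ft_force: [0.4, -0.1, -0.5]
width: 0.0872
t 35.08 tcp [0.4864 0.2855 0.1915] F [ 0.4 -0.1 -0.5] w 0.0872
[[ 0.045  0.514 -0.857]
 [ 0.022 -0.858 -0.514]
 [-0.999  0.004 -0.05 ]]
need cm tx,ty,tz [ 3.07 -2.65  1.44] spin -2.06 yaw -59.06
```

```bash
python3 -m inch '[{"translation":[0,-2.6,1.4],"spin":-2},{"translation":[2.5,0,0],"spin":0},{"translation":[0,0,0],"spin":0},{"translation":[0,0,0],"spin":0}]'; python3 need.py 0.4618 0.3015 0.15 -57
python3 - <<'E'
from h import *
for n in ('top','side'): cv2.imwrite(f'pics/{n}13.png',optics.camera(n)[:,:,::-1])
a=cv2.imread('pics/side13.png')[80:190,140:280];b=cv2.imread('pics/top13.png')[200:280,90:170]
cv2.imwrite('pics/c13.png',np.hstack([cv2.resize(a,(445,350),interpolation=2),cv2.resize(b,(350,350),interpolation=2)]))
E
```

```text
time: 35.58
ee_pos: [0.4605, 0.303, 0.1666]
eef_rot: [0.695, 0.206, -0.659, 0.2]
ft_force: [0.2, -0.3, 0.1]
width: 0.0868
t 35.58 tcp [0.4605 0.303  0.1666] F [ 0.2 -0.3  0.1] w 0.0868
[[ 0.046  0.55  -0.834]
 [ 0.023 -0.835 -0.55 ]
 [-0.999  0.006 -0.051]]
need cm tx,ty,tz [1.66 0.18 0.06] spin 0.39 yaw -56.61
```

View pics/c13.png

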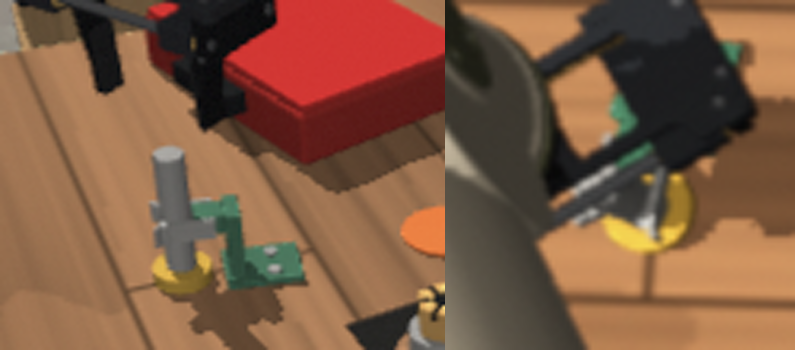

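The fingers are centred above the pin's bar and spread clear on both sides. I'll descend.

```bash
python3 -m inch '[{"translation":[1.5,0.2,0.2],"spin":0},{"translation":[1.5,0,0.1],"spin":0},{"translation":[1.5,0,0.1],"spin":0},{"translation":[1.3,0,0],"spin":0},{"translation":[0,0,0],"spin":0},{"translation":[0,0,0],"spin":0}]'; python3 need.py 0.4618 0.3015 0.084 -57
```

```text
time: 36.42
ee_pos: [0.4611, 0.2996, 0.104]
eef_rot: [0.695, 0.206, -0.659, 0.2]
ft_force: [-0.7, 0.6, 0.3]
width: 0.0872
t 36.42 tcp [0.4611 0.2996 0.104 ] F [-0.7  0.6  0.3] w 0.0872
[[ 0.046  0.549 -0.834]
 [ 0.023 -0.836 -0.549]
 [-0.999  0.006 -0.05 ]]
need cm tx,ty,tz [ 2.   -0.14 -0.06] spin 0.33 yaw -56.67
```

```bash
python3 -m inch '[{"translation":[1,-0.1,0],"spin":0},{"translation":[0.8,-0.1,0],"spin":0},{"translation":[0,0,0],"spin":0},{"translation":[0,0,0],"spin":0}]'; python3 need.py 0.4618 0.3015 0.084 -57
python3 - <<'E'
from h import *
for n in ('top','side'): cv2.imwrite(f'pics/{n}14.png',optics.camera(n)[:,:,::-1])
a=cv2.imread('pics/side14.png')[90:190,140:280];cv2.imwrite('pics/c14.png',cv2.resize(a,None,fx=5,fy=5,interpolation=2))
E
```

```text
time: 36.92
ee_pos: [0.4612, 0.3022, 0.0854]
eef_rot: [0.695, 0.206, -0.659, 0.2]
ft_force: [-0.3, -0.7, -0.3]
width: 0.0869
t 36.92 tcp [0.4612 0.3022 0.0854] F [-0.3 -0.7 -0.3] w 0.0869
[[ 0.046  0.55  -0.834]
 [ 0.024 -0.835 -0.549]
 [-0.999  0.006 -0.052]]
need cm tx,ty,tz [ 0.14  0.09 -0.  ] spin 0.34 yaw -56.66
```

View pics/c14.png

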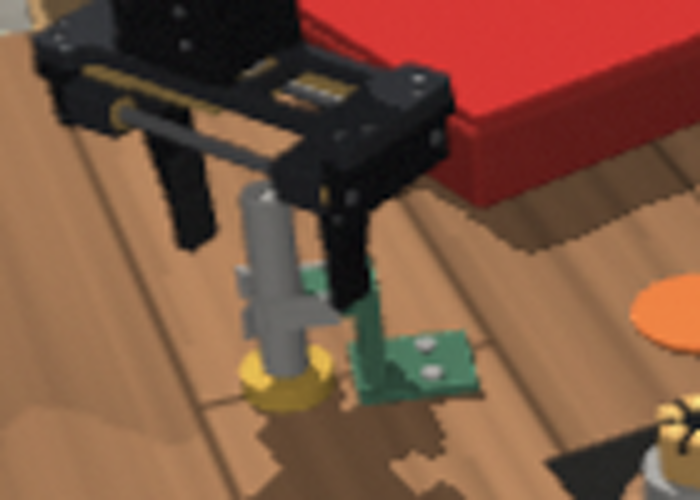

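The jaws straddle the bar above the clip jaws. I'll close firmly.

```bash
python3 -m inch '[{"translation":[0,0,0],"spin":0},{"translation":[0,0,0],"spin":0},{"translation":[0,0,0],"spin":0},{"translation":[0,0,0],"spin":0},{"translation":[0,0,0],"spin":0},{"translation":[0,0,0],"spin":0},{"translation":[0,0,0],"spin":0},{"translation":[0,0,0],"spin":0}]' 1 60
python3 - <<'E'
from h import *
s,R=st(); v=R.T@np.array([-.979,.203,0]); print('pull dir in tool',v.round(3), 'torque',s['torque'])
E
```

```text
time: 38.02
ee_pos: [0.4613, 0.3025, 0.0859]
eef_rot: [0.696, 0.206, -0.659, 0.199]
ft_force: [0.6, 1.3, -1.6]
width: 0.0229
t 38.02 tcp [0.4613 0.3025 0.0859] F [ 0.6  1.3 -1.6] w 0.0229
[[ 0.047  0.55  -0.834]
 [ 0.024 -0.835 -0.549]
 [-0.999  0.005 -0.053]]
pull dir in tool [-0.041 -0.708  0.705] torque [0.15062607 0.10107086 0.04309466]
```

```bash
python3 -m inch '[{"translation":[-0.04,-0.7,0.7],"spin":0},{"translation":[-0.04,-0.7,0.7],"spin":0}]'; python3 -m inch '[{"translation":[-0.04,-0.7,0.7],"spin":0},{"translation":[-0.04,-0.7,0.7],"spin":0}]'; python3 -m inch '[{"translation":[-0.04,-0.7,0.7],"spin":0},{"translation":[-0.04,-0.7,0.7],"spin":0}]'; python3 need.py 0.4026 0.3138 0.086 -57
python3 - <<'E'
from h import *
for n in ('top','side'): cv2.imwrite(f'pics/{n}15.png',optics.camera(n)[:,:,::-1])
a=cv2.imread('pics/side15.png')[90:190,120:260];cv2.imwrite('pics/c15.png',cv2.resize(a,None,fx=5,fy=5,interpolation=2))
E
```

```text
time: 38.28
ee_pos: [0.4437, 0.3059, 0.0862]
eef_rot: [0.697, 0.205, -0.657, 0.199]
ft_force: [-0.2, 1.7, -3.3]
width: 0.0228
time: 38.52
ee_pos: [0.4228, 0.3099, 0.0859]
eef_rot: [0.697, 0.205, -0.658, 0.199]
ft_force: [1.6, -0.7, -1.3]
width: 0.0231
time: 38.78
ee_pos: [0.4018, 0.3143, 0.0859]
eef_rot: [0.697, 0.205, -0.658, 0.199]
ft_force: [1.6, 0.8, -2.1]
width: 0.0228
t 38.77 tcp [0.4018 0.3143 0.0859] F [ 1.6  0.8 -2.1] w 0.0228
[[ 0.051  0.548 -0.835]
 [ 0.024 -0.836 -0.548]
 [-0.998  0.008 -0.056]]
need cm tx,ty,tz [-0.    0.08 -0.04] spin 0.24 yaw -56.76
```

View pics/c15.png

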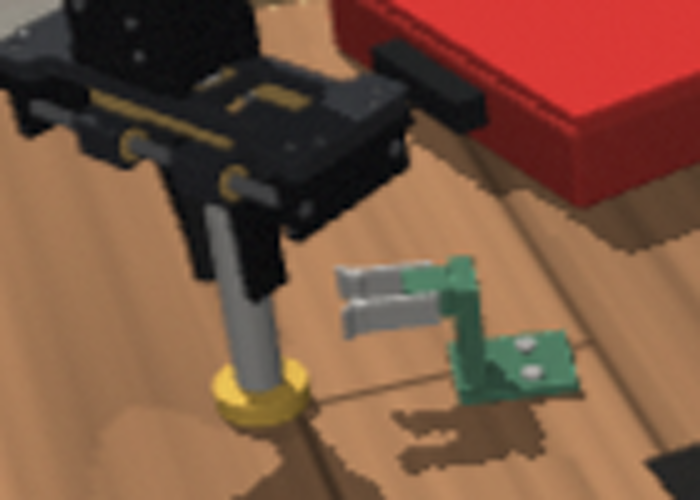

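The pin is out of the clip, upright and level (z stayed at 0.086). Now I'll lift it and carry it to the middle pad.

```bash
python3 -m inch '[{"translation":[-2,0,0],"spin":0},{"translation":[-3,0,0],"spin":0},{"translation":[-3,0,0],"spin":0},{"translation":[-2,0,0],"spin":0},{"translation":[0,0,0],"spin":0},{"translation":[0,0,0],"spin":0}]'; python3 need.py 0.48 0.012 0.18 -57
```

```text
time: 39.62
ee_pos: [0.3934, 0.3106, 0.185]
eef_rot: [0.694, 0.205, -0.661, 0.201]
ft_force: [-1.0, -0.3, -3.7]
width: 0.0229
t 39.62 tcp [0.3934 0.3106 0.185 ] F [-1.  -0.3 -3.7] w 0.0229
[[ 0.043  0.55  -0.834]
 [ 0.019 -0.835 -0.549]
 [-0.999  0.008 -0.047]]
need cm tx,ty,tz [ 0.31 29.7   9.2 ] spin 0.34 yaw -56.66
```

```bash
python3 -m inch '[{"translation":[0,3,1],"spin":0},{"translation":[0,4,1],"spin":0},{"translation":[0,4,1],"spin":0},{"translation":[0,4,1],"spin":0},{"translation":[0,4,1],"spin":0},{"translation":[0,4,1],"spin":0},{"translation":[0,4,1],"spin":0},{"translation":[0,2,1],"spin":0},{"translation":[0,0,0],"spin":0},{"translation":[0,0,0],"spin":0}]'; python3 need.py 0.6255 0.012 0.15 -57
```

```text
time: 40.88
ee_pos: [0.4835, 0.0142, 0.1726]
eef_rot: [0.688, 0.204, -0.666, 0.203]
ft_force: [0.1, 0.5, -2.9]
width: 0.023
t 40.88 tcp [0.4835 0.0142 0.1726] F [ 0.1  0.5 -2.9] w 0.023
[[ 0.03   0.551 -0.834]
 [ 0.01  -0.834 -0.551]
 [-1.     0.008 -0.03 ]]
need cm tx,ty,tz [  2.68   7.99 -11.65] spin 0.44 yaw -56.56
```

```bash
python3 -m inch '[{"translation":[0.5,2,-3],"spin":0},{"translation":[0.5,3,-4],"spin":0},{"translation":[0.5,2,-3],"spin":0},{"translation":[0,1,-1.5],"spin":0},{"translation":[0,0,0],"spin":0},{"translation":[0,0,0],"spin":0},{"translation":[0,0,0],"spin":0}]'; python3 need.py 0.6255 0.012 0.12 -57
```

```text
time: 41.75
ee_pos: [0.6249, 0.021, 0.1568]
eef_rot: [0.685, 0.21, -0.667, 0.205]
ft_force: [-0.3, -0.5, -1.9]
width: 0.0233
t 41.75 tcp [0.6249 0.021  0.1568] F [-0.3 -0.5 -1.9] w 0.0233
[[ 0.023  0.561 -0.827]
 [ 0.014 -0.828 -0.561]
 [-1.     0.002 -0.027]]
need cm tx,ty,tz [3.67 0.77 0.55] spin 1.16 yaw -55.84
```

```bash
python3 -m inch '[{"translation":[1.5,0.7,0.5],"spin":1},{"translation":[1.5,0,0],"spin":0},{"translation":[1.5,0,0.1],"spin":0},{"translation":[0,0,0],"spin":0},{"translation":[0,0,0],"spin":0}]'; python3 need.py 0.6255 0.012 0.1 -57
python3 - <<'E'
from h import *
for n in ('top','side'): cv2.imwrite(f'pics/{n}16.png',optics.camera(n)[:,:,::-1])
a=cv2.imread('pics/side16.png')[150:270,240:400];cv2.imwrite('pics/c16.png',cv2.resize(a,None,fx=5,fy=5,interpolation=2))
E
```

```text
time: 42.38
ee_pos: [0.6233, 0.0119, 0.1079]
eef_rot: [0.687, 0.204, -0.669, 0.198]
ft_force: [-0.3, 0.3, -3.4]
width: 0.0229
t 42.38 tcp [0.6233 0.0119 0.1079] F [-0.3  0.3 -3.4] w 0.0229
[[ 0.022  0.546 -0.838]
 [ 0.014 -0.838 -0.545]
 [-1.    -0.    -0.026]]
need cm tx,ty,tz [ 0.79  0.11 -0.17] spin 0.06 yaw -56.94
```

View pics/c16.png

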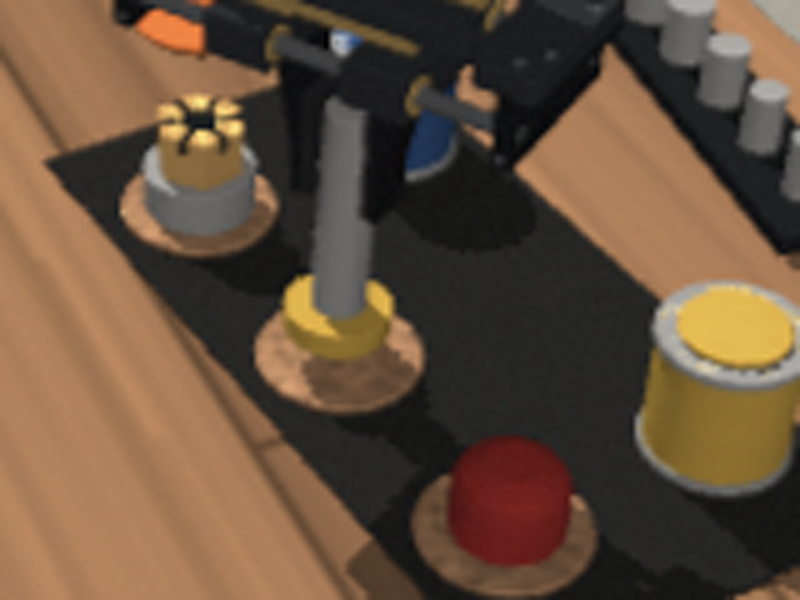

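The pin hangs slightly leaning, about 1.7° with its foot towards the robot. I'll measure where the head is.

Run:
```python
from h import *
S=cv2.cvtColor(cv2.imread('pics/side16.png'),cv2.COLOR_BGR2RGB);T=cv2.cvtColor(cv2.imread('pics/top16.png'),cv2.COLOR_BGR2RGB)
m=mask(S,[18,140,50],[35,255,255]); 
b=blobs(m,20,(294,200,322,226)); pts=np.vstack([x[3] for x in b]); h=cv2.convexHull(pts); mm=cv2.moments(h); c=(mm["m10"]/mm["m00"],mm["m01"]/mm["m00"]); print(c,h[:,0].min(0),h[:,0].max(0))
print('head side mid-height',ray('side',c,.022+.006)); print('pad side',ray('side',(307.37,220.57),.006),'top',ray('top',(269.23,180.3),.006))
cv2.imwrite('pics/c17.png',cv2.resize(cv2.imread('pics/top16.png')[140:220,220:320],None,fx=6,fy=6,interpolation=2))
```

```text
(306.97675736961446, 212.73072562358274) [296 205] [318 221]
head side mid-height [0.62116659 0.01129092]
pad side [0.62298086 0.01088691] top [0.62562457 0.01154454]
```

View pics/c17.png

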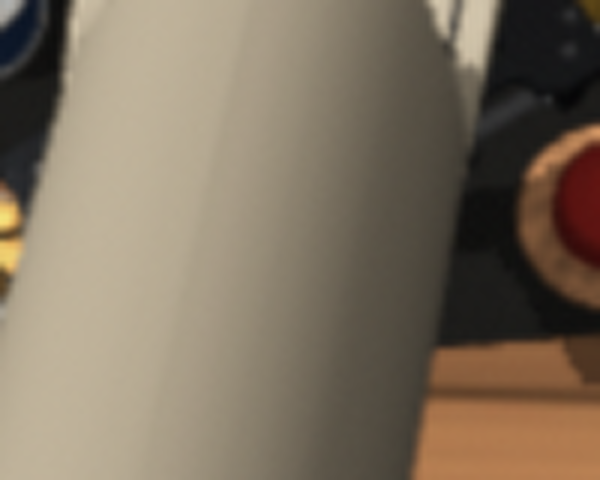

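```bash
python3 -m inch '[{"translation":[0.5,0.12,-0.12],"spin":0},{"translation":[0.5,0,0],"spin":0},{"translation":[0,0,0],"spin":0},{"translation":[0,0,0],"spin":0}]'; python3 need.py 0.6251 0.0115 0.092 -57; python3 -m inch '[{"translation":[0.3,0,0],"spin":0},{"translation":[0,0,0],"spin":0}]'; python3 need.py 0.6251 0.0115 0.092 -57
```

```text
time: 42.98
ee_pos: [0.626, 0.0119, 0.0981]
eef_rot: [0.687, 0.204, -0.668, 0.199]
ft_force: [-0.1, -0.5, -3.5]
width: 0.0231
t 42.98 tcp [0.626  0.0119 0.0981] F [-0.1 -0.5 -3.5] w 0.0231
[[ 0.023  0.546 -0.838]
 [ 0.015 -0.838 -0.546]
 [-1.     0.    -0.028]]
need cm tx,ty,tz [ 0.61 -0.01  0.11] spin 0.08 yaw -56.92
time: 43.22
ee_pos: [0.626, 0.012, 0.095]
eef_rot: [0.687, 0.204, -0.668, 0.199]
ft_force: [0.4, 0.5, -2.6]
width: 0.0231
t 43.23 tcp [0.626 0.012 0.095] F [ 0.4  0.5 -2.6] w 0.0231
[[ 0.023  0.546 -0.838]
 [ 0.015 -0.838 -0.546]
 [-1.     0.    -0.028]]
need cm tx,ty,tz [ 0.3  -0.01  0.12] spin 0.09 yaw -56.91
```

```bash
python3 -m inch '[{"translation":[0.15,0,0.1],"spin":0},{"translation":[0,0,0],"spin":0}]';  python3 -m inch '[{"translation":[0.15,0,0],"spin":0},{"translation":[0,0,0],"spin":0}]'; python3 -m inch '[{"translation":[0.2,0,0],"spin":0}]'; python3 -m inch '[{"translation":[0,0,0],"spin":0}]'; python3 need.py 0.6251 0.0115 0.092 -57
python3 - <<'E'
from h import *
for n in ('side',): cv2.imwrite(f'pics/{n}18.png',optics.camera(n)[:,:,::-1])
a=cv2.imread('pics/side18.png')[150:270,240:400];cv2.imwrite('pics/c18.png',cv2.resize(a,None,fx=5,fy=5,interpolation=2))
E
```

```text
time: 43.48
ee_pos: [0.6253, 0.0115, 0.0936]
eef_rot: [0.687, 0.204, -0.668, 0.199]
ft_force: [0.3, 1.0, -3.4]
width: 0.023
time: 43.72
ee_pos: [0.6259, 0.0114, 0.0936]
eef_rot: [0.688, 0.204, -0.668, 0.198]
ft_force: [0.4, 0.0, -3.6]
width: 0.0228
time: 43.85
ee_pos: [0.6265, 0.0114, 0.0932]
eef_rot: [0.688, 0.204, -0.667, 0.198]
ft_force: [-9.4, -0.3, 24.9]
width: 0.0228
time: 43.98
ee_pos: [0.6266, 0.0114, 0.0935]
eef_rot: [0.688, 0.204, -0.667, 0.198]
ft_force: [0.3, -0.4, -2.8]
width: 0.0226
t 43.98 tcp [0.6266 0.0114 0.0935] F [ 0.3 -0.4 -2.8] w 0.0226
[[ 0.027  0.546 -0.838]
 [ 0.017 -0.838 -0.545]
 [-1.     0.001 -0.031]]
need cm tx,ty,tz [ 0.15 -0.09  0.12] spin 0.07 yaw -56.93
```

View pics/c18.png

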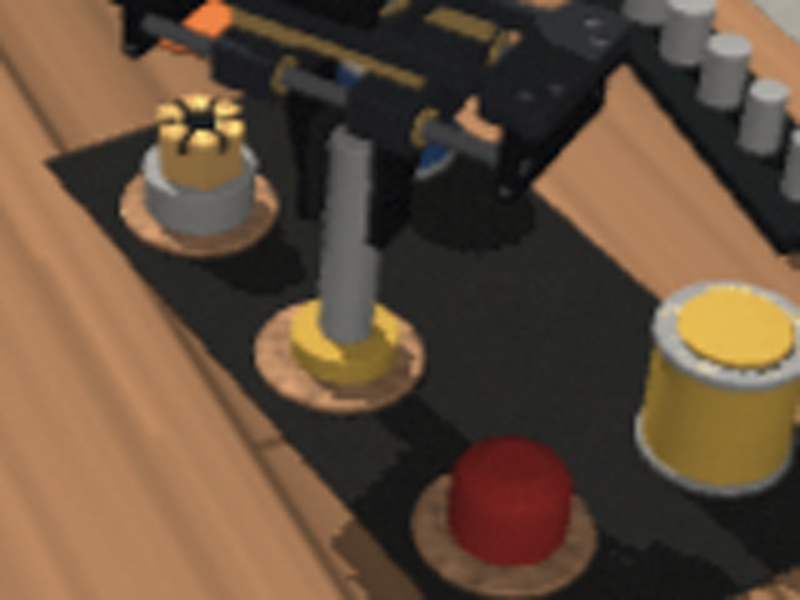

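```bash
cat > head.py <<'E'
from h import *
def head(S,roi,z=.012):
    m=mask(S,[18,140,50],[35,255,255]); b=blobs(m,20,roi); pts=np.vstack([x[3] for x in b]); h=cv2.convexHull(pts); mm=cv2.moments(h); c=(mm["m10"]/mm["m00"],mm["m01"]/mm["m00"]); print(c,h[:,0].min(0),h[:,0].max(0)); print('head side',ray('side',c,z),'pad side',ray('side',(307.37,220.57),.006))
E
python3 - <<'E'
from head import *
head(cv2.cvtColor(cv2.imread('pics/side18.png'),cv2.COLOR_BGR2RGB),(294,203,324,230))
E
```

```text
(308.34956521739133, 217.80173913043478) [298 210] [319 226]
head side [0.62553337 0.01204585] pad side [0.62298086 0.01088691]
```

The head is about 2 mm too far out, so I'll lift slightly, correct and set it down again.

```bash
python3 -m inch '[{"translation":[-0.3,0,0],"spin":0},{"translation":[0,-0.05,0.2],"spin":0},{"translation":[0,0,0],"spin":0},{"translation":[0,0,0],"spin":0}]'; python3 need.py 0.6247 0.0106 0.0945 -57
python3 - <<'E'
from head import *
S=optics.camera('side');cv2.imwrite('pics/side19.png',S[:,:,::-1]); head(S,(294,203,324,230),.015)
E
```

```text
time: 44.52
ee_pos: [0.624, 0.0107, 0.0954]
eef_rot: [0.688, 0.204, -0.668, 0.198]
ft_force: [-0.3, 0.2, -3.0]
width: 0.0227
t 44.52 tcp [0.624  0.0107 0.0954] F [-0.3  0.2 -3. ] w 0.0227
[[ 0.025  0.546 -0.838]
 [ 0.016 -0.838 -0.546]
 [-1.     0.    -0.03 ]]
need cm tx,ty,tz [ 0.09  0.05 -0.05] spin 0.08 yaw -56.92
(307.3216276477146, 217.5055741360089) [297 209] [318 226]
head side [0.62229467 0.01062332] pad side [0.62298086 0.01088691]
```

```bash
python3 -m inch '[{"translation":[0.15,0,-0.05],"spin":0},{"translation":[0.1,0,0],"spin":0},{"translation":[0,0,0],"spin":0}]'; python3 -m inch '[{"translation":[0,0,0],"spin":0},{"translation":[0,0,0],"spin":0},{"translation":[0,0,0],"spin":0},{"translation":[0,0,0],"spin":0},{"translation":[0,0,0],"spin":0}]' 0 20
python3 - <<'E'
from head import *
S=optics.camera('side');cv2.imwrite('pics/side20.png',S[:,:,::-1]); head(S,(294,203,324,230),.012)
a=cv2.imread('pics/side20.png')[150:270,240:400];cv2.imwrite('pics/c20.png',cv2.resize(a,None,fx=5,fy=5,interpolation=2))
E
```

```text
time: 44.95
ee_pos: [0.6246, 0.011, 0.0934]
eef_rot: [0.688, 0.204, -0.667, 0.198]
ft_force: [-1.0, 0.1, -0.6]
width: 0.0227
time: 45.58
ee_pos: [0.6256, 0.0109, 0.0941]
eef_rot: [0.689, 0.204, -0.667, 0.199]
ft_force: [0.4, -0.6, -0.0]
width: 0.0649
(307.575042158516, 218.23046655424395) [297 210] [318 227]
head side [0.62341015 0.011406  ] pad side [0.62298086 0.01088691]
```

View pics/c20.png

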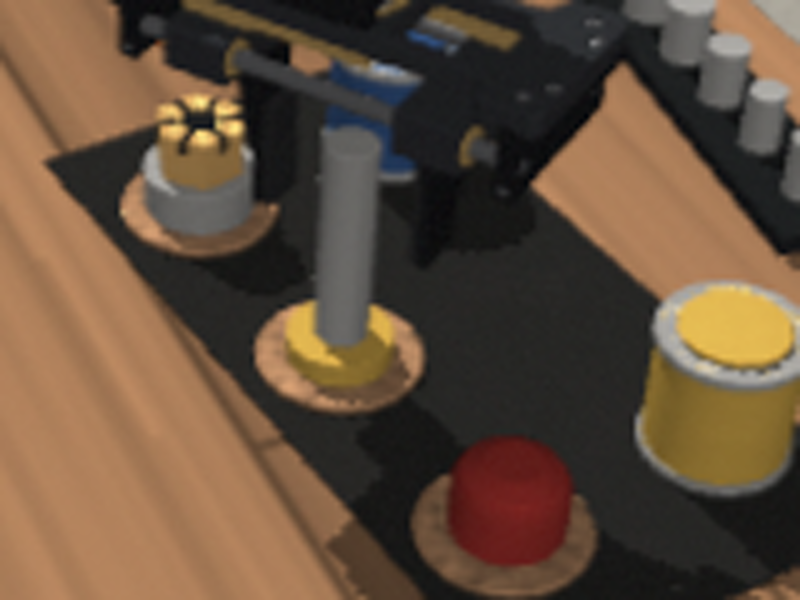

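The pin stands upright and centred with the jaws open. I'll rise straight up and then back away.

```bash
python3 -m inch '[{"translation":[-1,0,0],"spin":0},{"translation":[-2,0,0],"spin":0},{"translation":[-3,0,0],"spin":0},{"translation":[-4,0,0],"spin":0},{"translation":[-4,0,0],"spin":0},{"translation":[0,0,0],"spin":0}]'; python3 need.py 0.42 0.3 0.25 -57
```

```text
time: 46.38
ee_pos: [0.6221, 0.0076, 0.2456]
eef_rot: [0.691, 0.203, -0.665, 0.198]
ft_force: [-0.3, 0.5, -0.5]
width: 0.0868
t 46.38 tcp [0.6221 0.0076 0.2456] F [-0.3  0.5 -0.5] w 0.0868
[[ 0.033  0.545 -0.838]
 [ 0.017 -0.839 -0.544]
 [-0.999  0.004 -0.037]]
need cm tx,ty,tz [ -0.61 -35.53   1.  ] spin -0.01 yaw -57.01
```

```bash
python3 -m inch '[{"translation":[0,-3,2],"spin":0},{"translation":[0,-4,2],"spin":0},{"translation":[0,-5,0],"spin":0},{"translation":[0,-5,0],"spin":0},{"translation":[0,-5,0],"spin":0},{"translation":[0,-5,0],"spin":0},{"translation":[0,-5,0],"spin":0},{"translation":[0,-3,0],"spin":0},{"translation":[0,0,0],"spin":0}]'
python3 - <<'E'
from head import *
from stk import stk
S=optics.camera('side');T=optics.camera('top');cv2.imwrite('pics/side21.png',S[:,:,::-1]);cv2.imwrite('pics/top21.png',T[:,:,::-1])
head(S,(294,203,324,230),.012); stk(T); st()
a=cv2.imread('pics/top21.png')[110:215,180:355];cv2.imwrite('pics/c21.png',cv2.resize(a,None,fx=4,fy=4,interpolation=2))
T0=cv2.cvtColor(cv2.imread('pics/top0.png'),cv2.COLOR_BGR2RGB)
for I in (T0,T):
    print([b[:3] for b in blobs(mask(I,[100,120,40],[125,255,255]),30,(190,110,235,160))][:1],[b[:3] for b in blobs(mask(I,[22,140,150],[32,255,255]),30,(295,100,345,150))][:1])
E
```

```text
time: 47.5
ee_pos: [0.3899, 0.285, 0.245]
eef_rot: [0.692, 0.202, -0.664, 0.197]
ft_force: [0.4, -0.6, -0.1]
width: 0.087
(307.56677890011224, 218.23400673400673) [297 210] [318 227]
head side [0.62338897 0.01140223] pad side [0.62298086 0.01088691]
nut (215.1707305908203, 180.61585998535156) 9.857931137084961 (215.34610472541505, 180.63473818646233) [0.60990283 0.12972351] [0.60993321 0.13011009]
ring+nut [206 171] [225 194]
pad (216.66867065429688, 184.9928436279297) [0.61080942 0.13109127]
bear arc ((214.72201538085938, 185.87057495117188), (15.971667289733887, 17.5672664642334), 86.36055755615234) [0.60357124 0.13307194]
t 47.6 tcp [0.3916 0.2828 0.2451] F [ 1.4 -0.7 -0.4] w 0.087
[[ 0.036  0.539 -0.842]
 [ 0.017 -0.842 -0.539]
 [-0.999  0.005 -0.039]]
[(211.0536398467433, 132.81034482758622, 261.0)] [(318.7786458333333, 123.37174479166666, 256.0)]
[(211.0536398467433, 132.81034482758622, 261.0)] [(318.8125810635538, 123.38197146562905, 257.0)]
```

View pics/c21.png

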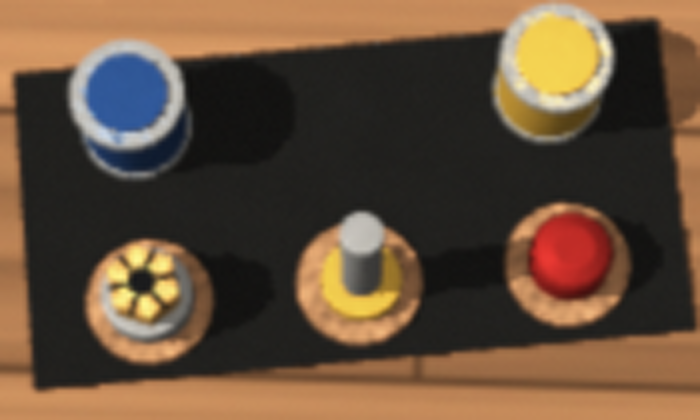

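View pics/side21.png

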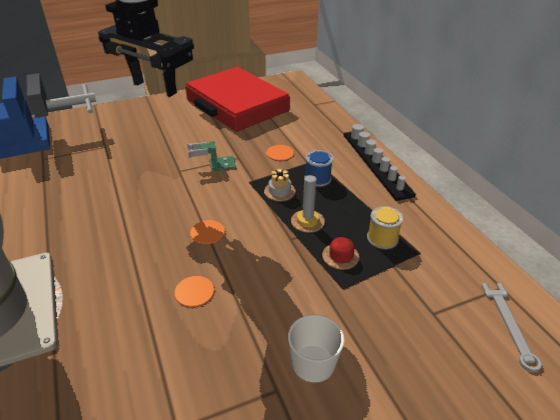

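Run:
```python
from h import *
T=cv2.cvtColor(cv2.imread('pics/top21.png'),cv2.COLOR_BGR2RGB)
b=blobs(mask(T,[20,120,80],[35,255,255]),20,(255,165,285,195)); h=cv2.convexHull(np.vstack([x[3] for x in b])); c,rad=cv2.minEnclosingCircle(h)
print(c,rad,'head',ray('top',c,.016),'pintop',ray('top',(180+362/4-.4,110+231/4-.4),.116),'pad',ray('top',(269.23,180.3),.006))
m=mask(T,[0,150,40],[6,255,255])|mask(T,[172,150,40],[180,255,255]); b=blobs(m,30,(305,158,340,195))[0]; print('cap',ray('top',b[:2],.021),'pad',ray('top',(321.2,175.75),.006))
```

```text
(269.723876953125, 179.61940002441406) 9.8715181350708 head [0.62481296 0.01044084] pintop [0.62668603 0.01023038] pad [0.62562457 0.01154454]
cap [ 0.64152901 -0.10792137] pad [ 0.64016023 -0.10746891]
```

Everything is within about 1.5 mm of its pad centre, the pin is upright and the tins haven't moved. I'll hand the job in.

Run:
```python
from bench import close_job
print(close_job())
```

```text
the job is handed in; nothing more can be done
None
```

The job is done and handed in, at about 48 s of the 99 s allowed. I placed the bearing on the pad in front of the blue tin, the castle nut on top of it, and the red cap on the pad in front of the yellow tin. Then I pulled the pin level out of its clip (tool height stayed within 0.3 mm) and stood it on its head on the middle pad.

**Last checks:**
- **Bearing:** about 0.7 mm from its pad's centre by the top view taken before the nut went on. I couldn't re-measure it reliably afterwards because the nut covers it, and the arc fit I tried gave nonsense.
- **Nut:** about 1.5 mm from the pad's centre and the same from the bearing.
- **Cap:** about 1.4 mm off its pad's centre.
- **Pin:** upright, with its head 0.7 mm off by the side view and 1.4 mm by the top view. The two views disagree on the direction of the offset, but that is within the 2 mm calibration.
- **Tins:** both unmoved in the top view, to under 0.1 pixel.
- **Gripper:** open and well clear of everything at the end.

**What needed care:** The pin hung about 1.7° off vertical while carried, because the tool had slowly tilted. My first set-down was about 2 mm out, so I lifted it slightly and set it down again before releasing. Set-down forces reached about 39 N total at the wrist (for the cap), under the 120 N limit.

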